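Press a snap lid home with the toggle press

TASK

The lid of the green-lidded radish tub in the lane of the bench lid press is still standing up off its rim. Slide the tub gently along the lane until it rests against the back stop, swing the press's red handle over and push it down past its dead point so that the clamp locks and presses the lid fully home, keep it locked for two seconds, then swing the handle right back up so the press stands open. Leave the tub standing against the stop with its lid closed, do not push the lid down with the gripper, and leave the other tubs and the garlic where they are.

Things in the scene. Friction and masses are not known exactly. Their poses are not given: they have to be found in the camera images.
- lid_press: Bench lid press, fixed: white board 270 x 345 x 12 mm with a loading lane and, behind the lane, a grey bracket with a steel toggle clamp. Origin: table height, under the middle of a tub that is home. +y is the loading direction along the lane, +x points from the lane to the clamp. Board: x -75 to 195, y -260 to 85 mm. Bracket: x 65 to 185, y -39 to 39, up to 125 mm high.
- lane_mouth (a point): Middle of the lane's mouth on the board's top, press frame (0, -150, 12) mm, press axes. Lane between two steel rails 22 mm high: inner faces at x = -48.5 and 48.5 mm from y = -50 to 82 mm of the press, flaring to -82 and 82 mm at the mouth.
- back_stop (a point): Foot of the back stop at the lane's closed end, press frame (0, 58.3, 12) mm: two steel cheeks 34 mm high whose faces stop the tub, at x = 21 to 52 mm on either side; press axes.
- tub: Radish tub to be closed: clear, green snap lid, 89 (own x) x 129 (own y) x 56 mm, 0.14 to 0.3 kg, loose, stands on the board. Origin at its underside's centre, z up. End walls lean: 58 mm from the middle at the foot, 63 at the rim, lid 64 mm. Against the back stop its origin lies at the press's origin in x and y (4 mm play across the lane).
- tub_lid (a joint): How far that tub's lid stands up off its seat, m: 0 = fully home, 0.007 to 0.010 at the start. Stiff snap fit: about 18 N press it down.
- clamp_pivot (a point): Hinge of the clamp arm, press frame (85, 0, 94) mm, press axes. Arm and handle swing in the plane y = 0 of the press. When open the arm stands up with its pad over x = 35 to 75 mm, z = 155 to 215 mm, and the handle stands up behind it.
- press_arm (a joint): Angle of the clamp arm, rad: 0 = fully open (arm up), about 1.47 = down and locked on a closed tub.
- knob (a point): Centre of the black ball knob, 30 mm across, at the end of the clamp's red handle (20 mm thick). Own z upright when locked, 1.36 rad off when open; own y = hinge axis. Its arc in press x, z, mm: open (151, 241), (175, 242), (200, 235), (219, 216), (227, 188), (231, 154), locked (234, 124). Pad meets lid at z 188, then about 10 N down; dead point z 139. Held lightly, the ball turns in the fingers.
- pad_face (a point): Centre of the lower face of the round rubber press pad, 48 mm across, sprung on the end of the clamp arm.
- tub_next: A second, closed green-lidded tub of the same size, waiting on the table; leave it.
- garlic_a: A garlic bulb, about 50 mm; leave it.
- garlic_b: Another garlic bulb, about 58 mm; leave it.

How it is judged:
By the outcome, as a careful person would: the job done as asked, in the order asked, and still so for the second after the job is handed in, with the robot touching nothing.
It also fails if it takes over 66 s, if anything falls off the work surface, if the arm or the gripper's body presses on something with over 40 N, if the wrist force passes 120 N, or if a joint passes its speed limit or range.

ROBOT

A 6-joint arm with a two-finger parallel gripper is mounted at the origin on a cart in front of the work surface, level with it; the furniture and walls round the work are solid. World frame = base frame: x ahead of the robot, y to its left, z up, the work surface at z = 0. Lengths are in m, angles in degrees, forces in N, time in s.
With the tool pointing down it reaches from about 0.3 to 0.75 m from the base axis. Payload 8.5 kg.
Tool frame: the origin (TCP) lies on the centre line of the jaws, within the pads' length; the fingertips stand 19 mm ahead of it and the grasp point (between the pads) is the TCP; z points along the fingers, x is the direction in which the jaws open and shut, and the axes are right-handed (so a half turn about z gives the same grasp; the last joint's range is limited). The gripper opens to 85 mm and grips with 20 to 120 N. Pads are 22 mm wide; open, the fingers measure 114 mm over their backs; the gripper's body (76 mm by 85 mm) begins 54 mm behind the grasp point. The pads swing forward as they close: fully open they stand 13 mm farther back than shut.
Start: joints at [60.315, 21.807, 74.336, -0, 83.858, -12.336], TCP at [0.164, 0.525, 0.25] pointing down, gripper open.
Joint ranges: [-178.18, 178.18], [-50.72, 133.34], [12.68, 142.11], [-81.47, 261.47], [9.98, 163.14], [-165.26, 165.26]. Speed limits (degrees/s): [136.94, 136.94, 180, 180, 180, 180].

INTERFACE

Orientations are given as a 3x3 rotation matrix whose columns are the frame's x, y, z axes.
In Python, from rig import env, cams, order gives the robot as it stands.
- The arm moves only by the tool step_arm, never from a script. Its argument "steps" is a list of rows, each an object with "xyz": the shift along the tool's x, y, z normalised to -1 to 1, where 1 is 0.04 m, a list of three; "turn": the turn, a rotation vector about the tool's x, y, z normalised to -1 to 1, where 1 is 0.08 rad, a list of three; "gripper": the gripper command: -1 is shut, 1 is fully open, values between are in proportion. A call has 1 to 20 rows; each row shifts and turns the commanded pose from where the row before left it, along the tool's axes as they then stand; what a row does not reach is not made up. A row lasts 1/12 s, in which the tool goes at most 41.7 mm and 7.16 degrees, less where a joint would pass 70% of its speed; a pose out of reach is approached as far as the arm can. A call with a number of a shift or a turn outside -1 to 1 is refused whole. A call with a gripper value outside its range is refused whole. The fingers move at their own pace and stop on an object; "squeeze" is the grip in N (left out, the last holds). Time passes only in rows, so rows that do not move let the fingers close. It gives the time, the measured TCP pose, the force and the opening at its end, in the units of the state.
- env.observe(): the state, without advancing time (a new reading comes with each control period).
- cams.get_image(name): name is "side" or "top" or "wrist"; returns (picture, depth): 400x640x3 uint8, red, green, blue; 400x640 float32, m along the optical axis (not along the pixel's ray), 0 where there is no reading.
- cams.camera_info(name): a dict with "fx", "fy", "cx", "cy" (pixels), "extrinsics" (4x4, takes a point from camera to world coordinates). Camera axes: x right, y down, z forward; pixel columns grow to the right and rows downward; lengths in m; the calibration is good to about 2 mm. A picture is of the moment at which its call begins: read the wrist's pose just before it. camera_info takes no time and is no camera call; for the wrist camera it gives the pose at the moment of the call.
- order.close_job(): hands the job in, once; it reports no verdict.
The state is a dict: "time_s": time; "q": joint angles; "qvel": joint speeds; "joint_efforts": joint torques, N m; "position": TCP position; "tool_rot": TCP orientation; "ft_force": force on the tool from outside, world axes, zero at the start; "wrist_torque": the same for the moment, N m; "grip_width": finger opening in m.
Only numpy, scipy, OpenCV 4.12 (cv2) and the standard library are available. Lean on these libraries where they do the work, as an engineer would, in place of code of your own. Each camera call takes 0.05 s, during which the arm holds its last target. There are 200 camera calls.

## Working session

There is one attempt and no reset: what is moved stays moved. The work goes in short steps, Python scripts to look and compute and a tool call to move; the robot and the scene stay as the last step left them, time stands still between calls to the robot, and variables do not carry over. Pictures are saved under pics/ and viewed, about 8 in all and at most 12, crops included, and the job is handed in when it is done.

Besides the shell and the picture viewer there is one more tool, called after "Call:" as name(argument=value, ...), one argument or row to a line, values as JSON. step_arm: Moves the arm, as the interface text tells. Scaled input: -1 to 1 covers 0.04 m each way for a shift and 0.08 rad each way for a turn. Its arguments: {"type":"object","properties":{"steps":{"type":"array"},"squeeze":{"type":"number"}},"required":["steps"]}

```bash
mkdir -p pics; ls
cat > h.py <<'E'
import numpy as np,cv2
from rig import env,cams,order
def snap(n,f):
    im,d=cams.get_image(n); i=cams.camera_info(n)
    cv2.imwrite(f'pics/{f}.png',im[:,:,::-1]); np.savez(f'pics/{f}.npz',im=im,d=d,E=i['extrinsics'],k=[i['fx'],i['fy'],i['cx'],i['cy']])
def load(f):
    z=np.load(f'pics/{f}.npz'); fx,fy,cx,cy=z['k']; d=z['d']; v,u=np.mgrid[:d.shape[0],:d.shape[1]]
    P=np.stack([(u-cx)/fx*d,(v-cy)/fy*d,d,np.ones_like(d)],-1)@np.array(z['E']).T
    P=P[...,:3]; P[d==0]=np.nan
    return z['im'],P
E
python3 - <<'E'
from h import *
snap('top','t0');snap('side','s0')
print(env.observe())
for n in('top','side','wrist'):print(n,cams.camera_info(n))
E
```

```text
pics
{'time_s': 0.1, 'q': array([ 6.03175150e+01,  2.18390930e+01,  7.43783090e+01,  2.03960471e-03,
        8.38586887e+01, -1.23339119e+01]), 'qvel': array([-0.09659705, -0.00981186, -0.26712738,  0.0594987 , -0.05546292,
        0.0113115 ]), 'joint_efforts': array([ 5.36787120e-03, -4.49224341e+01, -2.31656492e+01, -9.80196933e-05,
        3.68158813e-03, -5.86433566e-05]), 'position': array([0.16386242, 0.52478379, 0.24976748]), 'tool_rot': array([[ 2.98187389e-01,  9.54507102e-01, -6.88381331e-04],
       [ 9.54506478e-01, -2.98188014e-01, -1.13624446e-03],
       [-1.28982047e-03, -3.18250671e-04, -9.99999118e-01]]), 'ft_force': array([-0.30972303, -0.47546611,  1.24732222]), 'wrist_torque': array([-0.04234645,  0.01573615,  0.00915374]), 'grip_width': 0.08506929973638024}
top {'fx': 387.6577902098863, 'fy': 387.6577902098863, 'cx': 317.29180987151665, 'cy': 196.74061318730836, 'extrinsics': array([[ 0.01362287, -0.97885541,  0.20409925,  0.41689476],
       [-0.99990015, -0.01256909,  0.00645857, -0.18118325],
       [-0.00375667, -0.20416686, -0.9789289 ,  1.13291764],
       [ 0.        ,  0.        ,  0.        ,  1.        ]])}
side {'fx': 516.796891380779, 'fy': 516.796891380779, 'cx': 309.70242869290655, 'cy': 196.44397778086358, 'extrinsics': array([[ 0.91369692, -0.22240982,  0.34013498,  0.11587309],
       [-0.40612875, -0.53007664,  0.74436429, -1.3387202 ],
       [ 0.01474368, -0.81826195, -0.57465642,  1.05291165],
       [ 0.        ,  0.        ,  0.        ,  1.        ]])}
wrist {'fx': 343.84238652628716, 'fy': 343.84238652628716, 'cx': 317.3337285216319, 'cy': 196.65345979815038, 'extrinsics': array([[ 0.29858708,  0.90376003,  0.30669784,  0.08480591],
       [ 0.95438107, -0.28221352, -0.09753105,  0.54982398],
       [-0.00159039,  0.32182813, -0.94679677,  0.37318747],
       [ 0.        ,  0.        ,  0.        ,  1.        ]])}
```

View pics/t0.png

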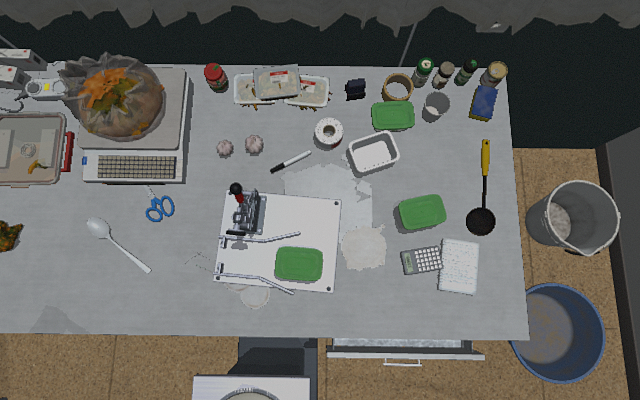

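View pics/s0.png

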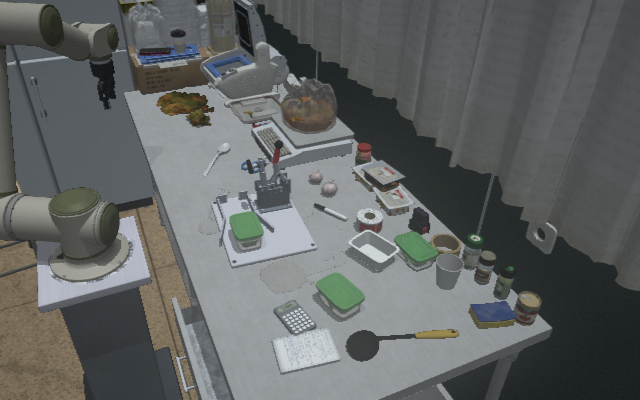

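The top view shows the press with its board spanning about (217-340, 193-292). The lane runs leftwards (world +y), with the tub at (299,264) and the knob at (236,188). The board and lid can be measured from this view.

Run:
```python
from h import *
im,P=load('t0')
def onplane(f,uv,z):
    a=np.load(f'pics/{f}.npz');fx,fy,cx,cy=a['k'];E=a['E'];uv=np.atleast_2d(uv).astype(float)
    r=np.c_[(uv[:,0]-cx)/fx,(uv[:,1]-cy)/fy,np.ones(len(uv))]@E[:3,:3].T
    return E[:3,3]+r*((z-E[2,3])/r[:,2])[:,None]
hsv=cv2.cvtColor(im,cv2.COLOR_RGB2HSV)
m=((hsv[...,2]>205)&(hsv[...,1]<25)).astype(np.uint8); m[:180]=0;m[300:]=0;m[:,:205]=0;m[:,350:]=0
m=cv2.morphologyEx(m,cv2.MORPH_OPEN,np.ones((3,3)))
n,l,st,c=cv2.connectedComponentsWithStats(m);k=1+np.argmax(st[1:,4]);print(st[k])
v,u=np.where(l==k);W=onplane('t0',np.c_[u,v],.012)
r=cv2.minAreaRect((W[:,:2]*1000).astype(np.float32));print(r);print(cv2.boxPoints(r))
g=((hsv[...,0]>40)&(hsv[...,0]<80)&(hsv[...,1]>100)).astype(np.uint8)
n,l,st,c=cv2.connectedComponentsWithStats(g)
for k in range(1,n):
    if st[k,4]>200:
        q=P[l==k];q=q[np.isfinite(q[:,2])];z=np.median(q[:,2]);q2=q[abs(q[:,2]-z)<.008]
        print(c[k],st[k,4],z,cv2.minAreaRect((q2[:,:2]*1000).astype(np.float32)),q2.mean(0))
        vv,uu=np.where(l==k);print(cv2.minAreaRect((onplane('t0',np.c_[uu,vv],z)[:,:2]*1000).astype(np.float32)))
# knob: dark pixels high
q=(P[...,2]>.2)&(np.arange(400)[:,None]<260)&(np.arange(400)[:,None]>170)&(np.arange(640)[None]>205)&(np.arange(640)[None]<345)
print('high',P[q].mean(0),P[q].min(0),P[q].max(0),q.sum())
k=q&(im.max(-1)<60);print('knob',np.median(P[k],0),k.sum())
cv2.imwrite('pics/c0.png',cv2.resize(im[175:305,200:350,::-1],None,fx=5,fy=4.5,interpolation=cv2.INTER_CUBIC))
```

```text
Traceback (most recent call last):
ValueError: attempt to get argmax of an empty sequence
```

```bash
cat >> h.py <<'E'
def onplane(f,uv,z):
    a=np.load(f'pics/{f}.npz');fx,fy,cx,cy=a['k'];E=a['E'];uv=np.atleast_2d(uv).astype(float)
    r=np.c_[(uv[:,0]-cx)/fx,(uv[:,1]-cy)/fy,np.ones(len(uv))]@E[:3,:3].T
    return E[:3,3]+r*((z-E[2,3])/r[:,2])[:,None]
E
cat > m.py <<'E'
from h import *
im,P=load('t0')
hsv=cv2.cvtColor(im,cv2.COLOR_RGB2HSV)
print(im[215,320],im[280,260],im[330,150],im[250,360])
cv2.imwrite('pics/c0.png',cv2.resize(im[175:305,200:350,::-1],None,fx=5,fy=4.5,interpolation=cv2.INTER_CUBIC))
t=(im[215,320].min()+im[330,150].mean())/2
m=((im.min(-1)>t)).astype(np.uint8); m[:180]=0;m[300:]=0;m[:,:205]=0;m[:,344:]=0
m=cv2.morphologyEx(m,cv2.MORPH_OPEN,np.ones((3,3)))
n,l,st,c=cv2.connectedComponentsWithStats(m);k=1+np.argmax(st[1:,4]);print(st[k])
v,u=np.where(l==k);W=onplane('t0',np.c_[u,v],.012)
r=cv2.minAreaRect((W[:,:2]*1000).astype(np.float32));print(r);print(cv2.boxPoints(r))
g=((hsv[...,0]>40)&(hsv[...,0]<80)&(hsv[...,1]>100)).astype(np.uint8)
n,l,st,c=cv2.connectedComponentsWithStats(g)
for k in range(1,n):
    if st[k,4]>200:
        q=P[l==k];q=q[np.isfinite(q[:,2])];z=np.median(q[:,2])
        vv,uu=np.where(l==k);print(c[k],st[k,4],z,cv2.minAreaRect((onplane('t0',np.c_[uu,vv],z)[:,:2]*1000).astype(np.float32)))
q=(P[...,2]>.15)&(np.arange(400)[:,None]<260)&(np.arange(400)[:,None]>170)&(np.arange(640)[None]>205)&(np.arange(640)[None]<345)
print('high',P[q].mean(0),P[q].min(0),P[q].max(0),q.sum())
k=q&(im.max(-1)<60);print('knob',np.median(P[k],0),k.sum(),P[k].min(0),P[k].max(0))
E
python3 m.py
```

```text
[191 190 190] [171 172 173] [136 139 142] [172 172 172]
[ 216  180  128  112 6612]
((555.5355224609375, -68.09065246582031), (341.0191955566406, 327.5317077636719), 83.58905029296875)
[[ 373.75485 -219.24808]
 [ 699.2384  -255.81989]
 [ 737.31616   83.06677]
 [ 411.83264  119.63858]]
[392.15642458 115.06238361] 1074 0.050938738370088554 ((894.4947509765625, -393.3632507324219), (89.16179656982422, 125.46060180664062), 0.6949237585067749)
[421.81409168 211.81663837] 1178 0.05082504780026098 ((603.0074462890625, -469.9451904296875), (84.57666778564453, 126.47284698486328), 14.249225616455078)
[297.94256491 263.4209284 ] 1271 0.07043944081964992 ((453.6281433105469, -125.0469741821289), (124.32769775390625, 84.47911071777344), 86.7058334350586)
high [0.57428308 0.01859834 0.20431962] [0.51602061 0.00165382 0.15041298] [0.6346406  0.04824007 0.25911647] 513
knob [0.60799534 0.01681761 0.24180112] 218 [0.51602061 0.00165382 0.15091205] [0.63126371 0.04723717 0.25911647]
```

View pics/c0.png

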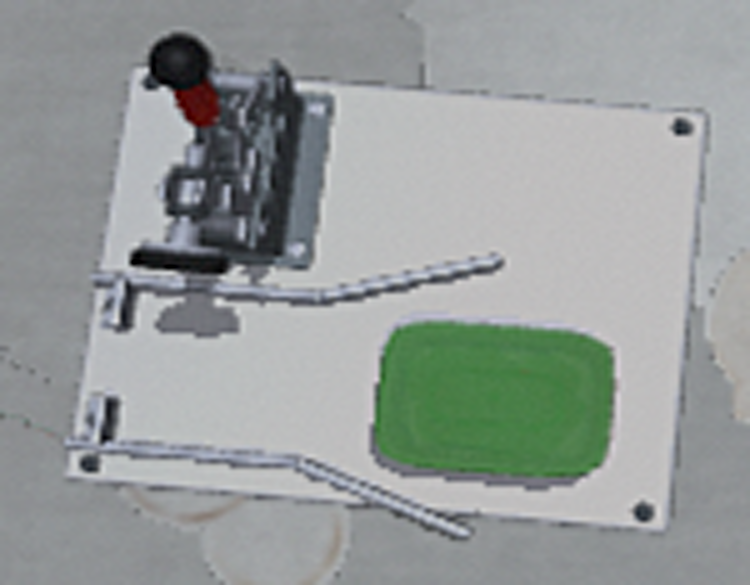

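The crop shows the board corners at full-image pixels of about TL (227.6,190), BL (213.6,281), BR (333.4,293) and TR (341,200). The tub sits at the lane mouth, slightly rotated from the lane, and the clamp is open. Next step is to fit the press frame.

```bash
cat > fit.py <<'E'
from h import *
uv=[(227.6,190.1),(213.6,281.2),(333.4,292.8),(341.2,199.9)]
W=onplane('t0',uv,.012)[:,:2]
M=np.array([(195,85),(-75,85),(-75,-260),(195,-260)])/1000
a=M-M.mean(0);b=W-W.mean(0)
th=np.arctan2((a[:,0]*b[:,1]-a[:,1]*b[:,0]).sum(),(a*b).sum())
R=np.array([[np.cos(th),-np.sin(th)],[np.sin(th),np.cos(th)]]);t=W.mean(0)-R@M.mean(0)
print('yaw',np.degrees(th),'origin',t,'res mm',1000*(M@R.T+t-W))
np.savez('press.npz',R=R,t=t)
im,P=load('t0')
hsv=cv2.cvtColor(im,cv2.COLOR_RGB2HSV)
g=((hsv[...,0]>40)&(hsv[...,0]<80)&(hsv[...,1]>100)).astype(np.uint8)
n,l,st,c=cv2.connectedComponentsWithStats(g)
v,u=np.where(l==l[263,298]);
for z in(.07,.076):
  r=cv2.minAreaRect((onplane('t0',np.c_[u,v],z)[:,:2]*1000).astype(np.float32)); print(r, 'press',R.T@(np.array(r[0])/1000-t))
v,u=np.where((im.max(-1)<75)&(P[...,2]>.215)&(np.arange(400)[:,None]<205)&(np.arange(400)[:,None]>175)&(abs(np.arange(640)[None]-236)<15))
print('knob px',u.min(),u.max(),v.min(),v.max()); w=onplane('t0',[((u.min()+u.max())/2,(v.min()+v.max())/2)],.241);print(w,'press',R.T@(w[0,:2]-t),'expect world',R@[.151,0]+t)
E
python3 fit.py
```

```text
yaw -4.603287100495093 origin [0.46916448 0.02741678] res mm [[ 3.05176296  3.91194679]
 [-1.62358706  2.04022036]
 [-2.10803225 -2.95229041]
 [ 0.67985635 -2.99987674]]
((453.6433410644531, -125.0237808227539), (124.37914276123047, 84.5140380859375), 86.70577239990234) press [-0.00323678 -0.15319449]
((453.43585205078125, -125.34076690673828), (123.67704010009766, 84.03697204589844), 86.705810546875) press [-0.00341816 -0.15352711]
knob px 230 241 183 195
[[0.61904771 0.01813827 0.241     ]] press [0.15014441 0.00278047] expect world [0.61967739 0.01529811]
```

Call:
step_arm(
  steps=[
    {"xyz": [0,0,0],"turn": [0,0,0.99],"gripper": 0.3},
    {"xyz": [0,0,0],"turn": [0,0,0.99],"gripper": 0.3},
    {"xyz": [0,0,0],"turn": [0,0,0.99],"gripper": 0.3},
    {"xyz": [0,0,0],"turn": [0,0,0.99],"gripper": 0.3},
    {"xyz": [0,0,0],"turn": [0,0,0.99],"gripper": 0.3},
    {"xyz": [0,0,0],"turn": [0,0,0.99],"gripper": 0.3},
    {"xyz": [0,0,0],"turn": [0,0,0.99],"gripper": 0.3},
    {"xyz": [0,0,0],"turn": [0,0,0.99],"gripper": 0.3},
    {"xyz": [0,0,0],"turn": [0,0,0.99],"gripper": 0.3},
    {"xyz": [0,0,0],"turn": [0,0,0.99],"gripper": 0.3},
    {"xyz": [0,0,0],"turn": [0,0,0.99],"gripper": 0.3},
    {"xyz": [0,0,0],"turn": [0,0,0.99],"gripper": 0.3},
    {"xyz": [0,0,0],"turn": [0,0,0.99],"gripper": 0.3},
    {"xyz": [0,0,0],"turn": [0,0,0.99],"gripper": 0.3},
    {"xyz": [0,0,0],"turn": [0,0,0.99],"gripper": 0.3},
    {"xyz": [0,0,0],"turn": [0,0,0.99],"gripper": 0.3},
    {"xyz": [0,0,0],"turn": [0,0,0.99],"gripper": 0.3},
  ],
)

```text
time_s: 1.52
position: [0.1639, 0.5248, 0.25]
tool_rot: [[0.997, -0.082, -0.0], [-0.082, -0.997, -0.001], [-0.0, 0.001, -1.0]]
ft_force: [-0.6, -0.4, 0.5]
grip_width: 0.0555
```

Call:
step_arm(
  steps=[
    {"xyz": [0.42,0.9,0],"turn": [0,0,0],"gripper": 0.3},
    {"xyz": [0.42,0.9,0],"turn": [0,0,0],"gripper": 0.3},
    {"xyz": [0.42,0.9,0],"turn": [0,0,0],"gripper": 0.3},
    {"xyz": [0.42,0.9,0],"turn": [0,0,0],"gripper": 0.3},
    {"xyz": [0.42,0.9,0],"turn": [0,0,0],"gripper": 0.3},
    {"xyz": [0.42,0.9,0],"turn": [0,0,0],"gripper": 0.3},
    {"xyz": [0.42,0.9,0],"turn": [0,0,0],"gripper": 0.3},
    {"xyz": [0.42,0.9,0],"turn": [0,0,0],"gripper": 0.3},
    {"xyz": [0.42,0.9,0],"turn": [0,0,0],"gripper": 0.3},
    {"xyz": [0.42,0.9,0],"turn": [0,0,0],"gripper": 0.3},
    {"xyz": [0.42,0.9,0],"turn": [0,0,0],"gripper": 0.3},
    {"xyz": [0.42,0.9,0],"turn": [0,0,0],"gripper": 0.3},
    {"xyz": [0.42,0.9,0],"turn": [0,0,0],"gripper": 0.3},
    {"xyz": [0.42,0.9,0],"turn": [0,0,0],"gripper": 0.3},
    {"xyz": [0.42,0.9,0],"turn": [0,0,0],"gripper": 0.3},
    {"xyz": [0.42,0.9,0],"turn": [0,0,0],"gripper": 0.3},
    {"xyz": [0.42,0.9,0],"turn": [0,0,0],"gripper": 0.3},
    {"xyz": [0.42,0.9,0],"turn": [0,0,0],"gripper": 0.3},
    {"xyz": [0,0,0],"turn": [0,0,0],"gripper": 0.3},
    {"xyz": [0,0,0],"turn": [0,0,0],"gripper": 0.3},
  ],
)

```text
time_s: 3.18
position: [0.4148, -0.1462, 0.2496]
tool_rot: [[0.997, -0.081, -0.001], [-0.081, -0.997, 0.001], [-0.001, -0.001, -1.0]]
ft_force: [-0.1, 0.4, -0.4]
grip_width: 0.0562
```

```bash
cat > st.py <<'E'
from h import *
z=np.load('press.npz');R,t=z['R'],z['t'];s=env.observe();T=s['tool_rot'];R3=np.eye(3);R3[:2,:2]=R
print('t',s['time_s'],'press mm',(1000*np.r_[R.T@(s['position'][:2]-t),s['position'][2]]).round(1),'grip',s['grip_width'],'F(press)',(R3.T@s['ft_force']).round(1),'q',s['q'].round(0))
print('tool axes in press\n',(R3.T@T).round(3))
E
python3 st.py; python3 -c "
from h import *
snap('wrist','w1')"
```

```text
t 3.1833 press mm [ -40.2 -177.4  249.6] grip 0.05621280010773498 F(press) [-0.1  0.4 -0.4] q [-35.  11.  91.   0.  79. -30.]
tool axes in press
 [[ 1.    -0.001 -0.001]
 [-0.001 -1.     0.001]
 [-0.001 -0.001 -1.   ]]
```

View pics/w1.png

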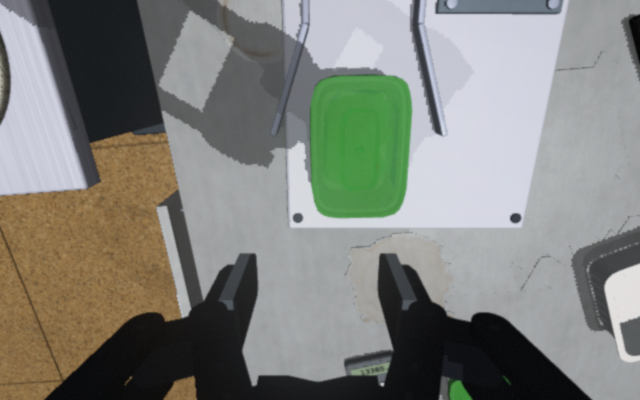

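The wrist view shows the lid over (310-411, 73-218), the rear board corners at (289,228) and (524,228), and the rails' flare tips at (275,133) and (443,133). These allow a refinement from closer in.

Run:
```python
from h import *
z=np.load('press.npz');R,t=z['R'],z['t']
f=lambda uv,zz:(1000*(onplane('w1',uv,zz)[:,:2]-t)@R).round(1)
print('corners',f([(289,228),(524,228)],.012),'flare tips',f([(275,133),(443,133)],.034),'bend',f([(304,25),(420,25)],.034))
im,P=load('w1');hsv=cv2.cvtColor(im,cv2.COLOR_RGB2HSV)
g=((hsv[...,0]>40)&(hsv[...,0]<80)&(hsv[...,1]>100)).astype(np.uint8);g[250:]=0
v,u=np.where(g>0);print(np.nanmedian(P[g>0][:,2]))
r=cv2.minAreaRect(f(np.c_[u,v],.072).astype(np.float32));print(r)
```

```text
corners [[ -73.4 -253.7]
 [ 195.4 -253.4]] flare tips [[ -82.5 -142.4]
 [  82.1 -142.3]] bend [[-52.9 -46.8]
 [ 50.4 -46.8]]
0.07019044331022306
((-3.8318099975585938, -152.14138793945312), (86.10304260253906, 125.53756713867188), 0.9548441767692566)
```

```bash
python3 -c "
import numpy as np
z=np.load('press.npz');np.savez('press.npz',R=z['R'],t=z['t']+z['R']@[0,.004])"
```

Call:
step_arm(
  steps=[
    {"xyz": [0.23,0.58,0],"turn": [0,0,0],"gripper": 0.3},
    {"xyz": [0.23,0.58,0],"turn": [0,0,0],"gripper": 0.3},
    {"xyz": [0.23,0.58,0],"turn": [0,0,0],"gripper": 0.3},
    {"xyz": [0.23,0.58,0],"turn": [0,0,0],"gripper": 0.3},
    {"xyz": [0,0,0.81],"turn": [0,0,0],"gripper": 0.3},
    {"xyz": [0,0,0.81],"turn": [0,0,0],"gripper": 0.3},
    {"xyz": [0,0,0.81],"turn": [0,0,0],"gripper": 0.3},
    {"xyz": [0,0,0.81],"turn": [0,0,0],"gripper": 0.3},
    {"xyz": [0,0,0.81],"turn": [0,0,0],"gripper": 0.3},
    {"xyz": [0,0,0.81],"turn": [0,0,0],"gripper": 0.3},
    {"xyz": [0,0,0],"turn": [0.82,0,0],"gripper": 0.3},
    {"xyz": [0,0,0],"turn": [0.82,0,0],"gripper": 0.3},
    {"xyz": [0,0,0],"turn": [0.82,0,0],"gripper": 0.3},
    {"xyz": [0,0,0],"turn": [0.82,0,0],"gripper": 0.3},
    {"xyz": [0,0,0],"turn": [0,0,0],"gripper": 0.3},
  ],
)

```text
time_s: 4.48
position: [0.4442, -0.2401, 0.0559]
tool_rot: [[0.997, -0.076, 0.021], [-0.079, -0.962, 0.261], [0.0, -0.261, -0.965]]
ft_force: [0.5, 0.1, 0.1]
grip_width: 0.0555
```

```bash
python3 st.py
```

```text
t 4.4833 press mm [  -3.4 -272.7   55.9] grip 0.05547082021430833 F(press) [0.5 0.1 0.1] q [-47.  34.  93.  12.  65. -49.]
tool axes in press
 [[ 1.     0.002 -0.   ]
 [ 0.002 -0.965  0.261]
 [ 0.    -0.261 -0.965]]
```

Call:
step_arm(
  steps=[
    {"xyz": [0,-0.145,0.039],"turn": [0,0,0],"gripper": 0.3},
    {"xyz": [0,-0.145,0.039],"turn": [0,0,0],"gripper": 0.3},
    {"xyz": [0,-0.145,0.039],"turn": [0,0,0],"gripper": 0.3},
    {"xyz": [0,-0.145,0.039],"turn": [0,0,0],"gripper": 0.3},
    {"xyz": [0,-0.072,0.02],"turn": [0,0,0],"gripper": 0.3},
    {"xyz": [0,-0.072,0.02],"turn": [0,0,0],"gripper": 0.3},
    {"xyz": [0,-0.072,0.02],"turn": [0,0,0],"gripper": 0.3},
    {"xyz": [0,-0.072,0.02],"turn": [0,0,0],"gripper": 0.3},
    {"xyz": [0,-0.072,0.02],"turn": [0,0,0],"gripper": 0.3},
    {"xyz": [0,-0.072,0.02],"turn": [0,0,0],"gripper": 0.3},
    {"xyz": [0,-0.072,0.02],"turn": [0,0,0],"gripper": 0.3},
    {"xyz": [0,-0.072,0.02],"turn": [0,0,0],"gripper": 0.3},
    {"xyz": [0,-0.097,0.026],"turn": [0,0,0],"gripper": 0.3},
    {"xyz": [0,-0.097,0.026],"turn": [0,0,0],"gripper": 0.3},
    {"xyz": [0,-0.097,0.026],"turn": [0,0,0],"gripper": 0.3},
    {"xyz": [0,-0.097,0.026],"turn": [0,0,0],"gripper": 0.3},
    {"xyz": [0,-0.097,0.026],"turn": [0,0,0],"gripper": 0.3},
  ],
)

```text
time_s: 5.9
position: [0.4495, -0.1719, 0.0557]
tool_rot: [[0.997, -0.076, 0.02], [-0.078, -0.963, 0.259], [-0.0, -0.259, -0.966]]
ft_force: [0.1, -0.6, 0.1]
grip_width: 0.0553
```

```bash
python3 st.py
```

```text
t 5.9 press mm [  -3.6 -204.2   55.7] grip 0.05529368566695667 F(press) [ 0.2 -0.6  0.1] q [-41.  32.  98.  14.  61. -45.]
tool axes in press
 [[ 1.     0.002 -0.001]
 [ 0.002 -0.966  0.259]
 [-0.    -0.259 -0.966]]
```

Call:
step_arm(
  steps=[
    {"xyz": [0.004,-0.097,0.026],"turn": [0,0,0],"gripper": 0.3},
    {"xyz": [0.004,-0.097,0.026],"turn": [0,0,0],"gripper": 0.3},
    {"xyz": [0.004,-0.097,0.026],"turn": [0,0,0],"gripper": 0.3},
    {"xyz": [0.004,-0.097,0.026],"turn": [0,0,0],"gripper": 0.3},
    {"xyz": [0.004,-0.097,0.026],"turn": [0,0,0],"gripper": 0.3},
    {"xyz": [0.004,-0.097,0.026],"turn": [0,0,0],"gripper": 0.3},
    {"xyz": [0.004,-0.097,0.026],"turn": [0,0,0],"gripper": 0.3},
    {"xyz": [0.004,-0.097,0.026],"turn": [0,0,0],"gripper": 0.3},
    {"xyz": [0.004,-0.097,0.026],"turn": [0,0,0],"gripper": 0.3},
    {"xyz": [0.004,-0.097,0.026],"turn": [0,0,0],"gripper": 0.3},
    {"xyz": [0.004,-0.097,0.026],"turn": [0,0,0],"gripper": 0.3},
    {"xyz": [0.004,-0.097,0.026],"turn": [0,0,0],"gripper": 0.3},
    {"xyz": [0.004,-0.097,0.026],"turn": [0,0,0],"gripper": 0.3},
    {"xyz": [0.004,-0.097,0.026],"turn": [0,0,0],"gripper": 0.3},
    {"xyz": [0.004,-0.097,0.026],"turn": [0,0,0],"gripper": 0.3},
    {"xyz": [0.004,-0.097,0.026],"turn": [0,0,0],"gripper": 0.3},
    {"xyz": [0.004,-0.097,0.026],"turn": [0,0,0],"gripper": 0.3},
    {"xyz": [0.004,-0.097,0.026],"turn": [0,0,0],"gripper": 0.3},
  ],
)

```text
time_s: 7.4
position: [0.458, -0.1001, 0.0558]
tool_rot: [[0.997, -0.076, 0.02], [-0.078, -0.963, 0.259], [-0.0, -0.259, -0.966]]
ft_force: [0.2, -1.5, 0.1]
grip_width: 0.0555
```

```bash
python3 st.py;  python3 -c "
from h import *
snap('wrist','w2')"
```

```text
t 7.4 press mm [  -0.9 -132.    55.8] grip 0.05550582383604407 F(press) [ 0.4 -1.5  0.1] q [-34.  30. 101.  16.  57. -39.]
tool axes in press
 [[ 1.     0.002 -0.001]
 [ 0.002 -0.966  0.259]
 [-0.    -0.259 -0.966]]
```

View pics/w2.png

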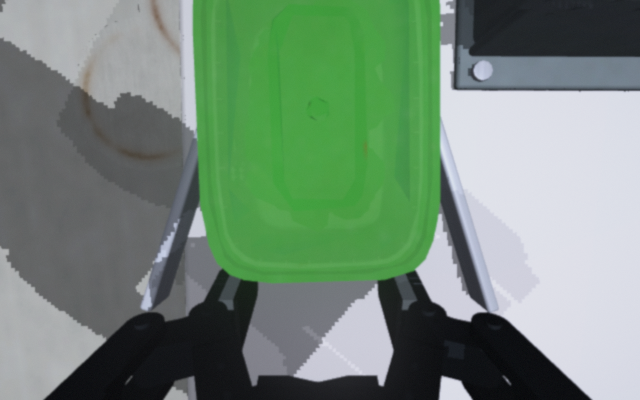

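The tub is squarely ahead of both fingertips, at (232,280) and (400,280), and is entering the lane straight. I'll keep pushing, more slowly.

Call:
step_arm(
  steps=[
    {"xyz": [0.002,-0.072,0.02],"turn": [0,0,0],"gripper": 0.3},
    {"xyz": [0.002,-0.072,0.02],"turn": [0,0,0],"gripper": 0.3},
    {"xyz": [0.002,-0.072,0.02],"turn": [0,0,0],"gripper": 0.3},
    {"xyz": [0.002,-0.072,0.02],"turn": [0,0,0],"gripper": 0.3},
    {"xyz": [0.002,-0.072,0.02],"turn": [0,0,0],"gripper": 0.3},
    {"xyz": [0.002,-0.072,0.02],"turn": [0,0,0],"gripper": 0.3},
    {"xyz": [0.002,-0.072,0.02],"turn": [0,0,0],"gripper": 0.3},
    {"xyz": [0.002,-0.072,0.02],"turn": [0,0,0],"gripper": 0.3},
    {"xyz": [0.002,-0.072,0.02],"turn": [0,0,0],"gripper": 0.3},
    {"xyz": [0.002,-0.072,0.02],"turn": [0,0,0],"gripper": 0.3},
    {"xyz": [0.002,-0.072,0.02],"turn": [0,0,0],"gripper": 0.3},
    {"xyz": [0.002,-0.072,0.02],"turn": [0,0,0],"gripper": 0.3},
    {"xyz": [0.002,-0.072,0.02],"turn": [0,0,0],"gripper": 0.3},
    {"xyz": [0,-0.048,0.013],"turn": [0,0,0],"gripper": 0.3},
    {"xyz": [0,-0.024,0.006],"turn": [0,0,0],"gripper": 0.3},
    {"xyz": [0,0,0],"turn": [0,0,0],"gripper": 0.3},
  ],
)

```text
time_s: 8.78
position: [0.4623, -0.0586, 0.0554]
tool_rot: [[0.997, -0.075, 0.02], [-0.078, -0.963, 0.259], [-0.0, -0.26, -0.966]]
ft_force: [0.9, -1.1, -0.0]
grip_width: 0.0556
```

Call:
step_arm(
  steps=[
    {"xyz": [0,-0.024,0.006],"turn": [0,0,0],"gripper": 0.3},
    {"xyz": [0,-0.024,0.006],"turn": [0,0,0],"gripper": 0.3},
    {"xyz": [0,-0.024,0.006],"turn": [0,0,0],"gripper": 0.3},
    {"xyz": [0,-0.024,0.006],"turn": [0,0,0],"gripper": 0.3},
  ],
)

```text
time_s: 9.12
position: [0.4626, -0.0548, 0.0555]
tool_rot: [[0.997, -0.076, 0.02], [-0.078, -0.963, 0.259], [0.0, -0.259, -0.966]]
ft_force: [-0.4, -0.9, 0.8]
grip_width: 0.0553
```

```bash
python3 st.py
```

```text
t 9.1167 press mm [  0.1 -86.5  55.5] grip 0.05533668413845534 F(press) [-0.3 -0.9  0.8] q [-29.  30. 102.  17.  55. -35.]
tool axes in press
 [[ 1.     0.002 -0.   ]
 [ 0.002 -0.966  0.259]
 [ 0.    -0.259 -0.966]]
```

Call:
step_arm(
  steps=[
    {"xyz": [0,-0.024,0.006],"turn": [0,0,0],"gripper": 0.3},
    {"xyz": [0,-0.024,0.006],"turn": [0,0,0],"gripper": 0.3},
    {"xyz": [0,-0.024,0.006],"turn": [0,0,0],"gripper": 0.3},
    {"xyz": [0,-0.024,0.006],"turn": [0,0,0],"gripper": 0.3},
    {"xyz": [0,-0.024,0.006],"turn": [0,0,0],"gripper": 0.3},
    {"xyz": [0,-0.024,0.006],"turn": [0,0,0],"gripper": 0.3},
  ],
)

```text
time_s: 9.62
position: [0.4631, -0.0488, 0.0556]
tool_rot: [[0.997, -0.076, 0.02], [-0.078, -0.963, 0.259], [-0.0, -0.259, -0.966]]
ft_force: [0.5, -0.2, -0.0]
grip_width: 0.0557
```

Call:
step_arm(
  steps=[
    {"xyz": [0,-0.024,0.006],"turn": [0,0,0],"gripper": 0.3},
    {"xyz": [0,-0.024,0.006],"turn": [0,0,0],"gripper": 0.3},
    {"xyz": [0,-0.024,0.006],"turn": [0,0,0],"gripper": 0.3},
  ],
)

```text
time_s: 9.87
position: [0.4633, -0.0459, 0.0556]
tool_rot: [[0.997, -0.076, 0.02], [-0.078, -0.963, 0.259], [-0.0, -0.259, -0.966]]
ft_force: [0.2, -1.4, -0.0]
grip_width: 0.0556
```

```bash
python3 st.py
```

```text
t 9.8667 press mm [  0.1 -77.5  55.6] grip 0.0555588940489016 F(press) [ 0.3 -1.4 -0. ] q [-28.  30. 103.  17.  55. -34.]
tool axes in press
 [[ 1.     0.002 -0.001]
 [ 0.002 -0.966  0.259]
 [-0.    -0.259 -0.966]]
```

Call:
step_arm(
  steps=[
    {"xyz": [0,-0.024,0.006],"turn": [0,0,0],"gripper": 0.3},
    {"xyz": [0,-0.024,0.006],"turn": [0,0,0],"gripper": 0.3},
  ],
)

```text
time_s: 10.03
position: [0.4635, -0.0439, 0.0557]
tool_rot: [[0.997, -0.076, 0.02], [-0.078, -0.963, 0.259], [-0.0, -0.259, -0.966]]
ft_force: [-0.5, -0.9, -0.7]
grip_width: 0.0555
```

Call:
step_arm(
  steps=[
    {"xyz": [0,-0.024,0.006],"turn": [0,0,0],"gripper": 0.3},
    {"xyz": [0,-0.024,0.006],"turn": [0,0,0],"gripper": 0.3},
  ],
)

```text
time_s: 10.2
position: [0.4636, -0.042, 0.0557]
tool_rot: [[0.997, -0.076, 0.02], [-0.078, -0.963, 0.259], [-0.0, -0.259, -0.966]]
ft_force: [-0.5, -1.8, -0.0]
grip_width: 0.0556
```

```bash
python3 st.py;python3 -c "
from h import *
snap('wrist','w3')"
```

```text
t 10.2 press mm [  0.  -73.6  55.7] grip 0.055617437164294924 F(press) [-0.4 -1.9 -0. ] q [-27.  29. 103.  17.  55. -33.]
tool axes in press
 [[ 1.     0.002 -0.001]
 [ 0.002 -0.966  0.259]
 [-0.    -0.259 -0.966]]
```

View pics/w3.png

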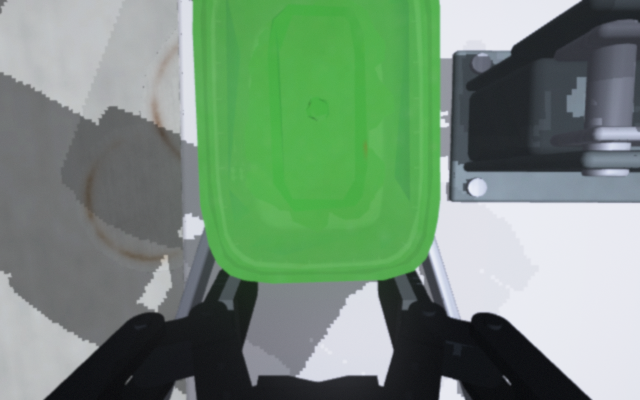

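The tub follows the fingers straight, and the bracket foot is in view at rows 52-201, x≈452. I'll measure how far the tub is from home.

Run:
```python
from h import *
z=np.load('press.npz');R,t=z['R'],z['t']
f=lambda uv,zz:(1000*(onplane('w3',uv,zz)[:,:2]-t)@R).round(1)
im,P=load('w3')
print('lid z',P[108,317],P[270,320]); 
print('lid centre',f([(317,108)],P[108,317,2]),'rear lid edge',f([(320,281)],.07),'bracket',f([(453,52),(453,201)],.018),P[190,460,2])
```

```text
lid z [0.46908454 0.02997106 0.07036492] [ 0.46555461 -0.02868103  0.07292676]
lid centre [[-0.3 -1.5]] rear lid edge [[  0.9 -65.2]] bracket [[ 68.4  36.5]
 [ 70.5 -39.1]] 0.01758485336961768
```

Call:
step_arm(
  steps=[
    {"xyz": [0,-0.024,0.006],"turn": [0,0,0],"gripper": 0.3},
    {"xyz": [0,-0.012,0.003],"turn": [0,0,0],"gripper": 0.3},
  ],
)

```text
time_s: 10.42
position: [0.4638, -0.0406, 0.0558]
tool_rot: [[0.997, -0.076, 0.02], [-0.078, -0.963, 0.258], [0.0, -0.259, -0.966]]
ft_force: [-0.6, -1.8, -0.5]
grip_width: 0.0555
```

Call:
step_arm(
  steps=[
    {"xyz": [0,-0.024,0.006],"turn": [0,0,0],"gripper": 0.3},
    {"xyz": [0,0,0],"turn": [0,0,0],"gripper": 0.3},
  ],
)

```text
time_s: 10.58
position: [0.4639, -0.04, 0.0558]
tool_rot: [[0.997, -0.075, 0.021], [-0.078, -0.963, 0.258], [0.0, -0.258, -0.966]]
ft_force: [-1.5, -4.9, 0.5]
grip_width: 0.0557
```

Call:
step_arm(
  steps=[
    {"xyz": [0,-0.024,0.006],"turn": [0,0,0],"gripper": 0.3},
    {"xyz": [0,0,0],"turn": [0,0,0],"gripper": 0.3},
  ],
)

```text
time_s: 10.75
position: [0.4641, -0.0396, 0.0559]
tool_rot: [[0.997, -0.075, 0.021], [-0.078, -0.963, 0.256], [0.001, -0.257, -0.966]]
ft_force: [-1.8, -8.2, 1.2]
grip_width: 0.0556
```

The back stop shows up as a force rise to 8 N. I'll back off, raise, turn the jaws to the hinge axis, and open.

Call:
step_arm(
  steps=[
    {"xyz": [0,0.1,-0.027],"turn": [0,0,0],"gripper": 0.3},
    {"xyz": [0,0.36,-0.097],"turn": [0,0,0],"gripper": 0.3},
    {"xyz": [0,0.36,-0.097],"turn": [0,0,0],"gripper": 0.3},
    {"xyz": [0,0.36,-0.097],"turn": [0,0,0],"gripper": 0.3},
    {"xyz": [0,0.36,-0.097],"turn": [0,0,0],"gripper": 0.3},
    {"xyz": [0,0,0],"turn": [-0.82,0,0],"gripper": 0.3},
    {"xyz": [0,0,0],"turn": [-0.82,0,0],"gripper": 0.3},
    {"xyz": [0,0,0],"turn": [-0.82,0,0],"gripper": 0.3},
    {"xyz": [0,0,0],"turn": [-0.82,0,0],"gripper": 0.3},
    {"xyz": [0,0,-0.8],"turn": [0,0,0],"gripper": 0.8},
    {"xyz": [0,0,-0.8],"turn": [0,0,0],"gripper": 0.8},
  ],
)

```text
time_s: 11.67
position: [0.458, -0.101, 0.1197]
tool_rot: [[0.997, -0.077, -0.004], [-0.077, -0.997, 0.002], [-0.004, -0.002, -1.0]]
ft_force: [0.0, -0.5, 0.5]
grip_width: 0.0766
```

Call:
step_arm(
  steps=[
    {"xyz": [0,0,-0.28],"turn": [0,0,-0.98],"gripper": 0.8},
    {"xyz": [0,0,-0.28],"turn": [0,0,-0.98],"gripper": 0.8},
    {"xyz": [0,0,-0.28],"turn": [0,0,-0.98],"gripper": 0.8},
    {"xyz": [0,0,-0.28],"turn": [0,0,-0.98],"gripper": 0.8},
    {"xyz": [0,0,-0.28],"turn": [0,0,-0.98],"gripper": 0.8},
    {"xyz": [0,0,-0.28],"turn": [0,0,-0.98],"gripper": 0.8},
    {"xyz": [0,0,-0.28],"turn": [0,0,-0.98],"gripper": 0.8},
    {"xyz": [0,0,-0.28],"turn": [0,0,-0.98],"gripper": 0.8},
    {"xyz": [0,0,-0.28],"turn": [0,0,-0.98],"gripper": 0.8},
    {"xyz": [0,0,-0.28],"turn": [0,0,-0.98],"gripper": 0.8},
    {"xyz": [0,0,-0.28],"turn": [0,0,-0.98],"gripper": 0.8},
    {"xyz": [0,0,-0.28],"turn": [0,0,-0.98],"gripper": 0.8},
    {"xyz": [0,0,-0.28],"turn": [0,0,-0.98],"gripper": 0.8},
    {"xyz": [0,0,-0.28],"turn": [0,0,-0.98],"gripper": 0.8},
    {"xyz": [0,0,-0.28],"turn": [0,0,-0.98],"gripper": 0.8},
    {"xyz": [0,0,-0.28],"turn": [0,0,-0.98],"gripper": 0.8},
    {"xyz": [0,0,-0.28],"turn": [0,0,-0.98],"gripper": 0.8},
    {"xyz": [0,0,-0.28],"turn": [0,0,-0.98],"gripper": 0.8},
    {"xyz": [0,0,-0.28],"turn": [0,0,-0.98],"gripper": 0.8},
    {"xyz": [0,0,0],"turn": [0,0,-0.98],"gripper": 0.8},
  ],
)

```text
time_s: 13.33
position: [0.4592, -0.1022, 0.3345]
tool_rot: [[0.077, 0.997, 0.003], [0.997, -0.077, -0.001], [-0.001, 0.003, -1.0]]
ft_force: [-0.6, 1.3, -0.3]
grip_width: 0.0768
```

```bash
python3 st.py
python3 - <<'E'
from h import *
snap('side','s1')
z=np.load('press.npz');R,t=z['R'],z['t']
snap('top','t1');im,P=load('t1')
hsv=cv2.cvtColor(im,cv2.COLOR_RGB2HSV)
g=((hsv[...,0]>40)&(hsv[...,0]<80)&(hsv[...,1]>100)).astype(np.uint8)
n,l,st,c=cv2.connectedComponentsWithStats(g)
print(c[st[:,4]>100],st[st[:,4]>100,4])
im=cv2.imread('pics/s1.png')
cv2.imwrite('pics/s1c.png',cv2.resize(im[130:270,190:330],None,fx=4,fy=4,interpolation=cv2.INTER_CUBIC))
E
```

```text
t 13.3333 press mm [   0.5 -134.   334.5] grip 0.0767605675367561 F(press) [-0.7  1.2 -0.3] q [ -27.   11.   76.    0.   93. -113.]
tool axes in press
 [[-0.003  1.     0.003]
 [ 1.     0.003 -0.   ]
 [-0.001  0.003 -1.   ]]
[[318.6803613  199.94037764]
 [424.56462585  66.07482993]
 [392.18785047 115.01775701]
 [421.89460154 211.77377892]] [253311    147   1070   1167]
```

View pics/s1c.png

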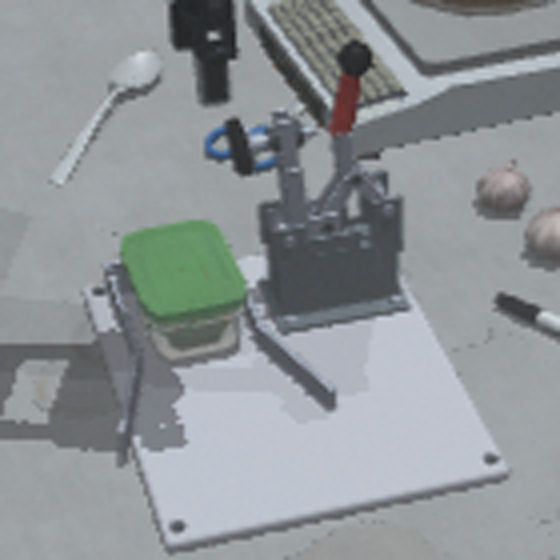

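The tub stands in the lane up against the stop and the clamp is open, with the knob at crop (354,58), which is side pixel (278.5,144.5). I'll move above the knob and look at it from there.

Call:
step_arm(
  steps=[
    {"xyz": [0.55,0.63,0],"turn": [0,0,0],"gripper": 0.8},
    {"xyz": [0.55,0.63,0],"turn": [0,0,0],"gripper": 0.8},
    {"xyz": [0.55,0.63,0],"turn": [0,0,0],"gripper": 0.8},
    {"xyz": [0.55,0.63,0],"turn": [0,0,0],"gripper": 0.8},
    {"xyz": [0.55,0.63,0],"turn": [0,0,0],"gripper": 0.8},
    {"xyz": [0.55,0.63,0],"turn": [0,0,0],"gripper": 0.8},
    {"xyz": [0,0,0],"turn": [0,0,0],"gripper": 0.8},
    {"xyz": [0,0,0],"turn": [0,0,0],"gripper": 0.8},
  ],
)

```text
time_s: 14.1
position: [0.6208, 0.0181, 0.3309]
tool_rot: [[0.081, 0.997, -0.003], [0.997, -0.081, 0.001], [0.0, -0.003, -1.0]]
ft_force: [0.4, -0.3, -0.6]
grip_width: 0.0769
```

```bash
python3 st.py
python3 - <<'E'
from h import *
z=np.load('press.npz');R,t=z['R'],z['t']
print('side knob',1000*(onplane('s1',[(278.5,144.5)],.241)[:,:2]-t)@R)
snap('wrist','w4')
im,P=load('w4')
m=(P[...,2]>.22)&(P[...,2]<.27)&(im.max(-1)<80)
Q=P[m];L=1000*np.c_[(Q[:,:2]-t)@R,Q[:,2]]
k=(abs(L[:,0]-151)<35)&(abs(L[:,1])<30);L=L[k];print(len(L),L.min(0),L.max(0),L.mean(0))
v,u=np.where(m);print(u[k].min(),u[k].max(),v[k].min(),v[k].max())
E
```

```text
t 14.1 press mm [151.9  -1.1 330.9] grip 0.07694177604836885 F(press) [ 0.5 -0.2 -0.6] q [ -9.  27.  52.   0. 101. -95.]
tool axes in press
 [[ 0.001  1.    -0.003]
 [ 1.    -0.001  0.   ]
 [ 0.    -0.003 -1.   ]]
side knob [[153.07234734  -4.67830324]]
1582 [135.28839989 -15.83414691 220.40314808] [162.36218581  12.25637855 258.03108097] [146.48279241  -1.83430381 251.03988791]
296 339 184 232
```

View pics/w4.png

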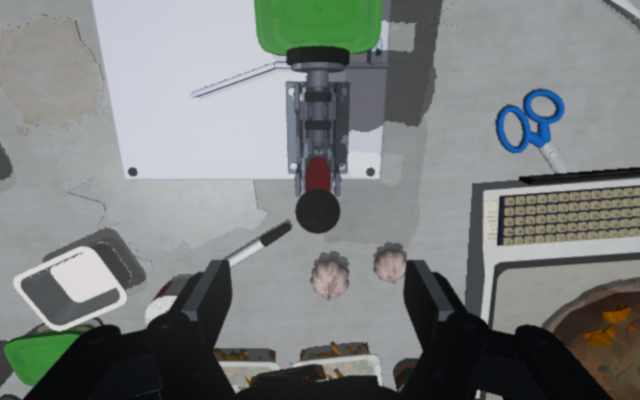

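The ball knob is at (318,211), midway between the jaws, and measures to about (150, -1.8, 242) mm in the press frame. I'll descend and grip it.

Call:
step_arm(
  steps=[
    {"xyz": [-0.01,-0.01,0.55],"turn": [0,0,0],"gripper": 0.8},
    {"xyz": [-0.01,-0.01,0.55],"turn": [0,0,0],"gripper": 0.8},
    {"xyz": [0,0,0.55],"turn": [0,0,0],"gripper": 0.8},
    {"xyz": [0,0,0.55],"turn": [0,0,0],"gripper": 0.8},
    {"xyz": [0,0,0],"turn": [0,0,0],"gripper": 0},
    {"xyz": [0,0,0],"turn": [0,0,0],"gripper": -0.2},
    {"xyz": [0,0,0],"turn": [0,0,0],"gripper": -0.4},
    {"xyz": [0,0,0],"turn": [0,0,0],"gripper": -0.6},
    {"xyz": [0,0,0],"turn": [0,0,0],"gripper": -0.6},
    {"xyz": [0,0,0],"turn": [0,0,0],"gripper": -0.6},
    {"xyz": [0,0,0],"turn": [0,0,0],"gripper": -0.6},
  ],
  squeeze=30,
)

```text
time_s: 15.07
position: [0.6199, 0.0179, 0.2472]
tool_rot: [[0.08, 0.997, 0.004], [0.997, -0.08, 0.002], [0.003, 0.004, -1.0]]
ft_force: [0.7, 7.8, 5.2]
grip_width: 0.0282
```

```bash
python3 st.py
```

```text
t 15.0667 press mm [151.   -1.4 247.2] grip 0.028230736813631772 F(press) [0.1 7.8 5.2] q [ -9.  29.  63.   0.  88. -95.]
tool axes in press
 [[-0.     1.     0.004]
 [ 1.     0.     0.003]
 [ 0.003  0.004 -1.   ]]
```

Call:
step_arm(
  steps=[
    {"xyz": [0,0,0],"turn": [0,0,0],"gripper": 0},
    {"xyz": [0.04,0,0],"turn": [0,0,0],"gripper": 0},
    {"xyz": [0,0,0],"turn": [0,0,0],"gripper": 0},
  ],
)

```text
time_s: 15.32
position: [0.6197, 0.0179, 0.2454]
tool_rot: [[0.081, 0.997, 0.001], [0.997, -0.081, -0.0], [-0.0, 0.001, -1.0]]
ft_force: [0.0, -0.3, -0.2]
grip_width: 0.0427
```

```bash
python3 st.py
```

```text
t 15.3167 press mm [150.8  -1.4 245.4] grip 0.04270515798443781 F(press) [ 0.  -0.3 -0.2] q [ -9.  29.  63.  -0.  88. -95.]
tool axes in press
 [[ 0.001  1.     0.001]
 [ 1.    -0.001 -0.   ]
 [-0.     0.001 -1.   ]]
```

Call:
step_arm(
  steps=[
    {"xyz": [0.02,0,0.12],"turn": [0,0,0],"gripper": 0},
    {"xyz": [0,0,0],"turn": [0,0,0],"gripper": -0.3},
    {"xyz": [0,0,0],"turn": [0,0,0],"gripper": -0.6},
    {"xyz": [0,0,0],"turn": [0,0,0],"gripper": -0.6},
    {"xyz": [0,0,0],"turn": [0,0,0],"gripper": -0.6},
  ],
)

```text
time_s: 15.73
position: [0.6194, 0.0184, 0.2393]
tool_rot: [[0.081, 0.997, -0.001], [0.997, -0.081, -0.0], [-0.001, -0.001, -1.0]]
ft_force: [-0.6, -3.5, -3.5]
grip_width: 0.0287
```

```bash
python3 st.py
```

```text
t 15.7333 press mm [150.5  -1.  239.3] grip 0.028729538311809702 F(press) [-0.3 -3.5 -3.5] q [ -9.  29.  63.  -0.  87. -95.]
tool axes in press
 [[ 0.001  1.    -0.001]
 [ 1.    -0.001 -0.001]
 [-0.001 -0.001 -1.   ]]
```

Run:
```python
import numpy as np
from scipy.interpolate import CubicSpline
p=np.array([(151,241),(175,242),(200,235),(219,216),(227,188),(231,154),(234,124)],float)
s=np.r_[0,np.cumsum(np.hypot(*np.diff(p,axis=0).T))];c=CubicSpline(s,p)
q=c(np.linspace(0,s[-1],33));d=np.diff(q,axis=0)/40
for i in range(32):print(i,q[i+1].round(1),'y %.2f z %.2f'%(d[i,0],-d[i,1]))
```

```text
0 [156.2 241.6] y 0.13 z -0.02
1 [161.5 242.1] y 0.13 z -0.01
2 [166.8 242.3] y 0.13 z -0.00
3 [172.2 242.2] y 0.14 z 0.00
4 [177.6 241.8] y 0.13 z 0.01
5 [183. 241.] y 0.13 z 0.02
6 [188.2 239.8] y 0.13 z 0.03
7 [193.3 238.1] y 0.13 z 0.04
8 [198.2 236. ] y 0.12 z 0.05
9 [202.8 233.3] y 0.12 z 0.07
10 [207.2 230.1] y 0.11 z 0.08
11 [211.2 226.5] y 0.10 z 0.09
12 [214.7 222.4] y 0.09 z 0.10
13 [217.8 218. ] y 0.08 z 0.11
14 [220.4 213.3] y 0.06 z 0.12
15 [222.4 208.4] y 0.05 z 0.12
16 [224.  203.3] y 0.04 z 0.13
17 [225.2 198.1] y 0.03 z 0.13
18 [226.2 192.8] y 0.03 z 0.13
19 [227.1 187.5] y 0.02 z 0.13
20 [227.8 182.2] y 0.02 z 0.13
21 [228.5 176.9] y 0.02 z 0.13
22 [229.2 171.6] y 0.02 z 0.13
23 [229.7 166.3] y 0.01 z 0.13
24 [230.3 161. ] y 0.01 z 0.13
25 [230.8 155.8] y 0.01 z 0.13
26 [231.3 150.5] y 0.01 z 0.13
27 [231.8 145.2] y 0.01 z 0.13
28 [232.4 139.9] y 0.01 z 0.13
29 [232.9 134.6] y 0.01 z 0.13
30 [233.4 129.3] y 0.01 z 0.13
31 [234. 124.] y 0.01 z 0.13
```

First ten rows, including a 2 mm upward correction, then a check.

Call:
step_arm(
  steps=[
    {"xyz": [0,0,-0.03],"turn": [0,0,0],"gripper": -0.6},
    {"xyz": [0,0.13,-0.03],"turn": [0,0,0],"gripper": -0.6},
    {"xyz": [0,0.13,-0.01],"turn": [0,0,0],"gripper": -0.6},
    {"xyz": [0,0.13,0],"turn": [0,0,0],"gripper": -0.6},
    {"xyz": [0,0.14,0],"turn": [0,0,0],"gripper": -0.6},
    {"xyz": [0,0.13,0.01],"turn": [0,0,0],"gripper": -0.6},
    {"xyz": [0,0.13,0.02],"turn": [0,0,0],"gripper": -0.6},
    {"xyz": [0,0.13,0.03],"turn": [0,0,0],"gripper": -0.6},
    {"xyz": [0,0.13,0.04],"turn": [0,0,0],"gripper": -0.6},
  ],
)

```text
time_s: 16.48
position: [0.6618, 0.0149, 0.2389]
tool_rot: [[0.082, 0.997, -0.001], [0.997, -0.082, -0.001], [-0.001, -0.001, -1.0]]
ft_force: [-3.1, -4.3, -3.3]
grip_width: 0.0278
```

```bash
python3 st.py
```

```text
t 16.4833 press mm [193.1  -1.  238.9] grip 0.027799466472567307 F(press) [-2.7 -4.5 -3.3] q [ -9.  34.  55.  -0.  91. -94.]
tool axes in press
 [[ 0.001  1.    -0.001]
 [ 1.    -0.001 -0.001]
 [-0.001 -0.001 -1.   ]]
```

Call:
step_arm(
  steps=[
    {"xyz": [-0.01,0.12,0.05],"turn": [0,0,0],"gripper": -0.6},
    {"xyz": [-0.01,0.12,0.07],"turn": [0,0,0],"gripper": -0.6},
    {"xyz": [0,0.11,0.08],"turn": [0,0,0],"gripper": -0.6},
    {"xyz": [0,0.1,0.09],"turn": [0,0,0],"gripper": -0.6},
    {"xyz": [0,0.09,0.1],"turn": [0,0,0],"gripper": -0.6},
    {"xyz": [0,0.08,0.11],"turn": [0,0,0],"gripper": -0.6},
    {"xyz": [0,0.06,0.12],"turn": [0,0,0],"gripper": -0.6},
    {"xyz": [0,0.05,0.12],"turn": [0,0,0],"gripper": -0.6},
    {"xyz": [0,0.04,0.13],"turn": [0,0,0],"gripper": -0.6},
    {"xyz": [0,0.03,0.13],"turn": [0,0,0],"gripper": -0.6},
  ],
)

```text
time_s: 17.32
position: [0.6943, 0.0121, 0.1986]
tool_rot: [[0.081, 0.997, 0.003], [0.997, -0.081, 0.0], [0.0, 0.003, -1.0]]
ft_force: [4.4, -1.5, 1.7]
grip_width: 0.0283
```

```bash
python3 st.py
```

```text
t 17.3167 press mm [225.6  -1.2 198.6] grip 0.028344111568742107 F(press) [ 4.5 -1.1  1.7] q [ -9.  39.  53.   0.  88. -94.]
tool axes in press
 [[ 0.001  1.     0.003]
 [ 1.    -0.001  0.   ]
 [ 0.     0.003 -1.   ]]
```

Tracking well. Next I'll push down past the pad contact, with a slightly firmer grip.

Call:
step_arm(
  steps=[
    {"xyz": [0,0.03,0.13],"turn": [0,0,0],"gripper": -0.6},
    {"xyz": [0,0.02,0.13],"turn": [0,0,0],"gripper": -0.6},
    {"xyz": [0,0.02,0.13],"turn": [0,0,0],"gripper": -0.6},
    {"xyz": [0,0.02,0.13],"turn": [0,0,0],"gripper": -0.6},
    {"xyz": [0,0.02,0.13],"turn": [0,0,0],"gripper": -0.6},
    {"xyz": [0,0.01,0.13],"turn": [0,0,0],"gripper": -0.6},
    {"xyz": [0,0.01,0.13],"turn": [0,0,0],"gripper": -0.6},
  ],
  squeeze=40,
)

```text
time_s: 17.9
position: [0.6987, 0.0117, 0.163]
tool_rot: [[0.081, 0.997, 0.002], [0.997, -0.081, 0.0], [0.0, 0.002, -1.0]]
ft_force: [1.0, 0.5, 7.0]
grip_width: 0.0279
```

```bash
python3 st.py
```

```text
t 17.9 press mm [230.1  -1.3 163. ] grip 0.02791809841059433 F(press) [1.  0.6 7. ] q [ -9.  41.  55.   0.  84. -94.]
tool axes in press
 [[ 0.001  1.     0.002]
 [ 1.    -0.001  0.   ]
 [ 0.     0.002 -1.   ]]
```

Call:
step_arm(
  steps=[
    {"xyz": [0,0.01,0.13],"turn": [0,0,0],"gripper": -0.6},
    {"xyz": [0,0.01,0.13],"turn": [0,0,0],"gripper": -0.6},
    {"xyz": [0,0.01,0.13],"turn": [0,0,0],"gripper": -0.6},
    {"xyz": [0,0.01,0.13],"turn": [0,0,0],"gripper": -0.6},
    {"xyz": [0,0.01,0.13],"turn": [0,0,0],"gripper": -0.6},
    {"xyz": [0,0.01,0.13],"turn": [0,0,0],"gripper": -0.6},
    {"xyz": [0,0.01,0.08],"turn": [0,0,0],"gripper": -0.6},
    {"xyz": [0,0,0],"turn": [0,0,0],"gripper": -0.6},
  ],
)

```text
time_s: 18.57
position: [0.7006, 0.0115, 0.1258]
tool_rot: [[0.081, 0.997, -0.004], [0.997, -0.081, 0.001], [0.0, -0.004, -1.0]]
ft_force: [0.8, 0.4, -3.3]
grip_width: 0.0283
```

```bash
python3 st.py
```

```text
t 18.5667 press mm [232.   -1.3 125.8] grip 0.0282793204541768 F(press) [ 0.8  0.5 -3.3] q [ -9.  43.  57.   0.  80. -94.]
tool axes in press
 [[ 0.001  1.    -0.004]
 [ 1.    -0.001  0.   ]
 [ 0.    -0.004 -1.   ]]
```

The force has reversed, with the handle now pulling the tool down, so it is past the dead point. I'll seat it fully, then hold.

Call:
step_arm(
  steps=[
    {"xyz": [0,0.01,0.05],"turn": [0,0,0],"gripper": -0.6},
    {"xyz": [0,0.01,0.05],"turn": [0,0,0],"gripper": -0.6},
    {"xyz": [0,0,0],"turn": [0,0,0],"gripper": -0.6},
  ],
)

```text
time_s: 18.82
position: [0.7008, 0.0115, 0.1226]
tool_rot: [[0.081, 0.997, -0.005], [0.997, -0.081, 0.001], [0.0, -0.005, -1.0]]
ft_force: [-5.7, 1.8, -4.0]
grip_width: 0.0278
```

```bash
python3 st.py
python3 - <<'E'
from h import *
snap('side','s2');im=cv2.imread('pics/s2.png')
cv2.imwrite('pics/s2c.png',cv2.resize(im[130:270,190:330],None,fx=4,fy=4,interpolation=cv2.INTER_CUBIC))
E
```

```text
t 18.8167 press mm [232.2  -1.3 122.6] grip 0.027800540622115306 F(press) [-5.8  1.3 -4. ] q [ -9.  43.  57.  -0.  80. -94.]
tool axes in press
 [[ 0.001  1.    -0.005]
 [ 1.    -0.001  0.   ]
 [ 0.    -0.005 -1.   ]]
```

View pics/s2c.png

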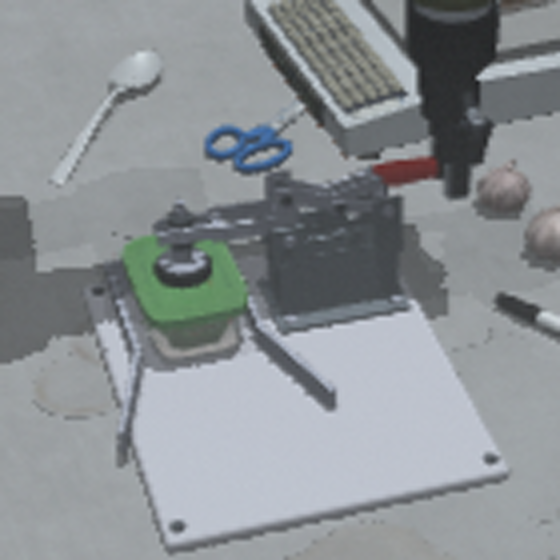

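The clamp is down with its pad on the lid at crop (183,265) and the handle over, and the garlic is clear of the fingers. One small push to confirm the stop, then hold over two seconds.

Call:
step_arm(
  steps=[
    {"xyz": [0,0,0.05],"turn": [0,0,0],"gripper": -0.6},
    {"xyz": [0,0,0.05],"turn": [0,0,0],"gripper": -0.6},
    {"xyz": [0,0,0],"turn": [0,0,0],"gripper": -0.6},
  ],
)

```text
time_s: 19.12
position: [0.7013, 0.0115, 0.1201]
tool_rot: [[0.081, 0.997, -0.002], [0.997, -0.081, 0.0], [0.0, -0.002, -1.0]]
ft_force: [-6.6, 0.7, 3.5]
grip_width: 0.028
```

```bash
python3 st.py
```

```text
t 19.1167 press mm [232.7  -1.3 120.1] grip 0.028033538058241155 F(press) [-6.6  0.2  3.5] q [ -9.  43.  58.  -0.  80. -94.]
tool axes in press
 [[ 0.001  1.    -0.002]
 [ 1.    -0.001  0.   ]
 [ 0.    -0.002 -1.   ]]
```

Firmly at the stop (z 120, reaction now upward). Holding for about 2.8 s.

Call:
step_arm(
  steps=[
    {"xyz": [0,0,0],"turn": [0,0,0],"gripper": -0.6},
    {"xyz": [0,0,0],"turn": [0,0,0],"gripper": -0.6},
    {"xyz": [0,0,0],"turn": [0,0,0],"gripper": -0.6},
    {"xyz": [0,0,0],"turn": [0,0,0],"gripper": -0.6},
    {"xyz": [0,0,0],"turn": [0,0,0],"gripper": -0.6},
    {"xyz": [0,0,0],"turn": [0,0,0],"gripper": -0.6},
    {"xyz": [0,0,0],"turn": [0,0,0],"gripper": -0.6},
    {"xyz": [0,0,0],"turn": [0,0,0],"gripper": -0.6},
    {"xyz": [0,0,0],"turn": [0,0,0],"gripper": -0.6},
    {"xyz": [0,0,0],"turn": [0,0,0],"gripper": -0.6},
    {"xyz": [0,0,0],"turn": [0,0,0],"gripper": -0.6},
    {"xyz": [0,0,0],"turn": [0,0,0],"gripper": -0.6},
    {"xyz": [0,0,0],"turn": [0,0,0],"gripper": -0.6},
    {"xyz": [0,0,0],"turn": [0,0,0],"gripper": -0.6},
    {"xyz": [0,0,0],"turn": [0,0,0],"gripper": -0.6},
    {"xyz": [0,0,0],"turn": [0,0,0],"gripper": -0.6},
    {"xyz": [0,0,0],"turn": [0,0,0],"gripper": -0.6},
  ],
)

```text
time_s: 20.53
position: [0.7013, 0.0115, 0.1203]
tool_rot: [[0.081, 0.997, -0.002], [0.997, -0.081, 0.0], [0.0, -0.002, -1.0]]
ft_force: [-6.4, 1.6, 2.6]
grip_width: 0.028
```

Call:
step_arm(
  steps=[
    {"xyz": [0,0,0],"turn": [0,0,0],"gripper": -0.6},
    {"xyz": [0,0,0],"turn": [0,0,0],"gripper": -0.6},
    {"xyz": [0,0,0],"turn": [0,0,0],"gripper": -0.6},
    {"xyz": [0,0,0],"turn": [0,0,0],"gripper": -0.6},
    {"xyz": [0,0,0],"turn": [0,0,0],"gripper": -0.6},
    {"xyz": [0,0,0],"turn": [0,0,0],"gripper": -0.6},
    {"xyz": [0,0,0],"turn": [0,0,0],"gripper": -0.6},
    {"xyz": [0,0,0],"turn": [0,0,0],"gripper": -0.6},
    {"xyz": [0,0,0],"turn": [0,0,0],"gripper": -0.6},
    {"xyz": [0,0,0],"turn": [0,0,0],"gripper": -0.6},
    {"xyz": [0,0,0],"turn": [0,0,0],"gripper": -0.6},
    {"xyz": [0,0,0],"turn": [0,0,0],"gripper": -0.6},
    {"xyz": [0,0,0],"turn": [0,0,0],"gripper": -0.6},
    {"xyz": [0,0,0],"turn": [0,0,0],"gripper": -0.6},
    {"xyz": [0,0,0],"turn": [0,0,0],"gripper": -0.6},
    {"xyz": [0,0,0],"turn": [0,0,0],"gripper": -0.6},
    {"xyz": [0,0,0],"turn": [0,0,0],"gripper": -0.6},
  ],
)

```text
time_s: 21.95
position: [0.7013, 0.0114, 0.1203]
tool_rot: [[0.081, 0.997, -0.002], [0.997, -0.081, 0.0], [0.0, -0.002, -1.0]]
ft_force: [-6.5, 1.9, 2.4]
grip_width: 0.0278
```

```bash
python3 st.py
```

```text
t 21.95 press mm [232.6  -1.3 120.3] grip 0.027800918598960195 F(press) [-6.6  1.4  2.4] q [ -9.  43.  58.  -0.  80. -94.]
tool axes in press
 [[ 0.001  1.    -0.002]
 [ 1.    -0.001  0.   ]
 [ 0.    -0.002 -1.   ]]
```

Call:
step_arm(
  steps=[
    {"xyz": [0,-0.03,-0.1],"turn": [0,0,0],"gripper": -0.6},
    {"xyz": [0,-0.01,-0.1],"turn": [0,0,0],"gripper": -0.6},
    {"xyz": [0,-0.01,-0.13],"turn": [0,0,0],"gripper": -0.6},
    {"xyz": [0,-0.01,-0.13],"turn": [0,0,0],"gripper": -0.6},
    {"xyz": [0,-0.01,-0.13],"turn": [0,0,0],"gripper": -0.6},
    {"xyz": [0,-0.01,-0.13],"turn": [0,0,0],"gripper": -0.6},
    {"xyz": [0,-0.01,-0.13],"turn": [0,0,0],"gripper": -0.6},
  ],
  squeeze=50,
)

```text
time_s: 22.53
position: [0.6985, 0.0116, 0.1549]
tool_rot: [[0.081, 0.997, 0.001], [0.997, -0.081, 0.0], [0.0, 0.001, -1.0]]
ft_force: [-0.7, 2.8, 0.7]
grip_width: 0.028
```

```bash
python3 st.py
```

```text
t 22.5333 press mm [229.9  -1.3 154.9] grip 0.027952755290826314 F(press) [-0.9  2.7  0.7] q [ -9.  41.  56.   0.  83. -94.]
tool axes in press
 [[ 0.001  1.     0.001]
 [ 1.    -0.001  0.   ]
 [ 0.     0.001 -1.   ]]
```

Call:
step_arm(
  steps=[
    {"xyz": [0,-0.01,-0.13],"turn": [0,0,0],"gripper": -0.6},
    {"xyz": [0,-0.01,-0.13],"turn": [0,0,0],"gripper": -0.6},
    {"xyz": [0,-0.02,-0.13],"turn": [0,0,0],"gripper": -0.6},
    {"xyz": [0,-0.02,-0.13],"turn": [0,0,0],"gripper": -0.6},
    {"xyz": [0,-0.02,-0.13],"turn": [0,0,0],"gripper": -0.6},
    {"xyz": [0,-0.02,-0.13],"turn": [0,0,0],"gripper": -0.6},
    {"xyz": [0,-0.03,-0.13],"turn": [0,0,0],"gripper": -0.6},
    {"xyz": [0,-0.03,-0.13],"turn": [0,0,0],"gripper": -0.6},
  ],
)

```text
time_s: 23.2
position: [0.6918, 0.0122, 0.1955]
tool_rot: [[0.081, 0.997, -0.001], [0.997, -0.081, 0.0], [0.0, -0.001, -1.0]]
ft_force: [-1.0, 3.9, -6.7]
grip_width: 0.0275
```

```bash
python3 st.py
```

```text
t 23.2 press mm [223.2  -1.3 195.5] grip 0.02752166711506731 F(press) [-1.3  3.8 -6.7] q [ -9.  39.  53.   0.  88. -94.]
tool axes in press
 [[ 0.001  1.    -0.001]
 [ 1.    -0.001  0.   ]
 [ 0.    -0.001 -1.   ]]
```

Call:
step_arm(
  steps=[
    {"xyz": [0,0.02,-0.13],"turn": [0,0,0],"gripper": -0.6},
    {"xyz": [0,-0.02,-0.12],"turn": [0,0,0],"gripper": -0.6},
    {"xyz": [0,-0.05,-0.12],"turn": [0,0,0],"gripper": -0.6},
    {"xyz": [0,-0.07,-0.11],"turn": [0,0,0],"gripper": -0.6},
    {"xyz": [0,-0.08,-0.1],"turn": [0,0,0],"gripper": -0.6},
    {"xyz": [0,-0.09,-0.09],"turn": [0,0,0],"gripper": -0.6},
    {"xyz": [0,-0.1,-0.08],"turn": [0,0,0],"gripper": -0.6},
  ],
)

```text
time_s: 23.78
position: [0.6768, 0.0134, 0.2263]
tool_rot: [[0.081, 0.997, 0.002], [0.997, -0.081, -0.0], [0.0, 0.002, -1.0]]
ft_force: [5.0, 4.4, -6.4]
grip_width: 0.0275
```

```bash
python3 st.py
```

```text
t 23.7833 press mm [208.1  -1.4 226.3] grip 0.027512650257732037 F(press) [ 4.7  4.8 -6.4] q [ -9.  36.  54.   0.  90. -94.]
tool axes in press
 [[ 0.001  1.     0.002]
 [ 1.    -0.001  0.   ]
 [ 0.     0.002 -1.   ]]
```

Call:
step_arm(
  steps=[
    {"xyz": [0,-0.1,-0.1],"turn": [0,0,0],"gripper": -0.6},
    {"xyz": [0,-0.12,-0.08],"turn": [0,0,0],"gripper": -0.6},
    {"xyz": [0,-0.13,-0.06],"turn": [0,0,0],"gripper": -0.6},
    {"xyz": [0,-0.13,-0.04],"turn": [0,0,0],"gripper": -0.6},
    {"xyz": [0,-0.13,-0.03],"turn": [0,0,0],"gripper": -0.6},
    {"xyz": [0,-0.13,-0.02],"turn": [0,0,0],"gripper": -0.6},
    {"xyz": [0,-0.13,-0.01],"turn": [0,0,0],"gripper": -0.6},
  ],
)

```text
time_s: 24.37
position: [0.6423, 0.0162, 0.2409]
tool_rot: [[0.081, 0.997, 0.005], [0.997, -0.081, -0.0], [0.0, 0.005, -1.0]]
ft_force: [5.2, 4.2, -0.4]
grip_width: 0.026
```

```bash
python3 st.py
```

```text
t 24.3667 press mm [173.5  -1.3 240.9] grip 0.02598562999891362 F(press) [ 4.9  4.6 -0.4] q [ -9.  32.  59.   0.  89. -94.]
tool axes in press
 [[ 0.001  1.     0.005]
 [ 1.    -0.001  0.   ]
 [ 0.     0.005 -1.   ]]
```

Call:
step_arm(
  steps=[
    {"xyz": [0,-0.13,0],"turn": [0,0,0],"gripper": -0.6},
    {"xyz": [0,-0.13,0],"turn": [0,0,0],"gripper": -0.6},
    {"xyz": [0,-0.13,0],"turn": [0,0,0],"gripper": -0.6},
    {"xyz": [0,-0.11,0.01],"turn": [0,0,0],"gripper": -0.6},
    {"xyz": [0,0,0],"turn": [0,0,0],"gripper": -0.6},
  ],
)

```text
time_s: 24.78
position: [0.6212, 0.0174, 0.2394]
tool_rot: [[0.081, 0.997, 0.001], [0.997, -0.081, -0.001], [-0.001, 0.001, -1.0]]
ft_force: [-0.3, 0.7, 0.2]
grip_width: 0.0172
```

```bash
python3 st.py
```

```text
t 24.7833 press mm [152.4  -1.8 239.4] grip 0.01720744956274542 F(press) [-0.4  0.7  0.2] q [ -9.  30.  63.  -0.  87. -95.]
tool axes in press
 [[ 0.001  1.     0.001]
 [ 1.    -0.001 -0.001]
 [-0.001  0.001 -1.   ]]
```

The fingers closed to their 17 mm command, so the ball has slipped out near the end of the swing. I need to see where the handle is.

Run:
```python
from h import *
snap('side','s3');im=cv2.imread('pics/s3.png')
snap('wrist','w5');im2=cv2.imread('pics/w5.png')
cv2.imwrite('pics/s3c.png',np.hstack([cv2.resize(im[120:250,200:320],(369,400),interpolation=cv2.INTER_CUBIC),cv2.resize(im2[:,120:520],(400,400))]))
```

```text
(no output)
```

View pics/s3c.png

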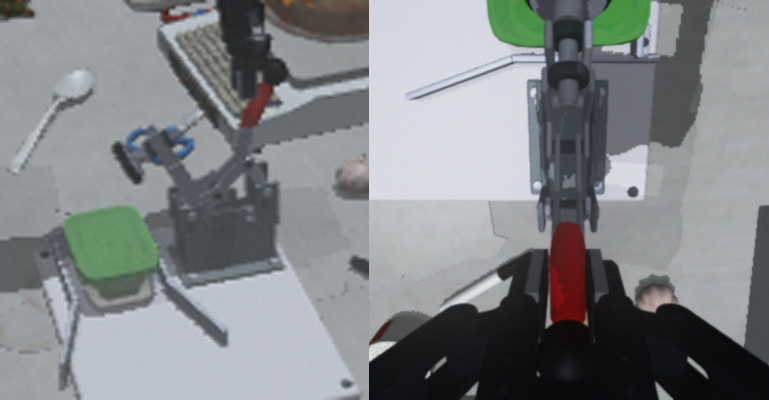

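The ball is about 20 mm on the +x side of the fingers, and the arm is still not fully upright. I'll lift off, go over to its far side with closed fingers and push the handle back to its stop.

Call:
step_arm(
  steps=[
    {"xyz": [0,0,0],"turn": [0,0,0],"gripper": 0},
    {"xyz": [0,0,0],"turn": [0,0,0],"gripper": 0},
    {"xyz": [0,0,-0.5],"turn": [0,0,0],"gripper": 0},
    {"xyz": [0,0,-0.75],"turn": [0,0,0],"gripper": 0},
    {"xyz": [0,0,-0.5],"turn": [0,0,0],"gripper": 0},
    {"xyz": [0,0.7,0],"turn": [0,0,0],"gripper": -1},
    {"xyz": [0,0.7,0],"turn": [0,0,0],"gripper": -1},
    {"xyz": [0,0.7,0],"turn": [0,0,0],"gripper": -1},
    {"xyz": [0,0,0],"turn": [0,0,0],"gripper": -1},
    {"xyz": [0,0,0],"turn": [0,0,0],"gripper": -1},
  ],
  squeeze=30,
)

```text
time_s: 25.72
position: [0.7066, 0.0107, 0.3067]
tool_rot: [[0.081, 0.997, -0.002], [0.997, -0.081, 0.0], [0.0, -0.002, -1.0]]
ft_force: [-0.3, -0.1, 1.3]
grip_width: -0.0001
```

```bash
python3 st.py
python3 - <<'E'
from h import *
z=np.load('press.npz');R,t=z['R'],z['t']
snap('wrist','w6');im,P=load('w6')
Q=1000*np.concatenate([(P[...,:2]-t)@R,P[...,2:]],-1)
m=(Q[...,2]>205)&(Q[...,2]<275)&(im.max(-1)<80)&(abs(Q[...,1])<30)&(Q[...,0]>120)&(Q[...,0]<212)
L=Q[m];print(len(L));print(L.min(0),L.max(0),np.median(L,0))
E
```

```text
t 25.7167 press mm [238.   -1.6 306.7] grip -9.308018955042434e-05 F(press) [-0.3 -0.1  1.3] q [ -9.  38.  37.  -0. 105. -94.]
tool axes in press
 [[ 0.001  1.    -0.002]
 [ 1.    -0.001  0.   ]
 [ 0.    -0.002 -1.   ]]
2308
[161.46909489 -15.09243245 205.17334886] [198.73938156  13.15478411 257.05454325] [182.87558416  -0.9732995  251.78024251]
```

Call:
step_arm(
  steps=[
    {"xyz": [0,0,0.55],"turn": [0,0,0],"gripper": -1},
    {"xyz": [0,0,0.55],"turn": [0,0,0],"gripper": -1},
    {"xyz": [0,0,0.55],"turn": [0,0,0],"gripper": -1},
    {"xyz": [0,-0.2,0],"turn": [0,0,0],"gripper": -1},
    {"xyz": [0,-0.2,0],"turn": [0,0,0],"gripper": -1},
    {"xyz": [0,-0.15,0],"turn": [0,0,0],"gripper": -1},
    {"xyz": [0,-0.1,0],"turn": [0,0,0],"gripper": -1},
    {"xyz": [0,-0.1,0],"turn": [0,0,0],"gripper": -1},
    {"xyz": [0,-0.1,0],"turn": [0,0,0],"gripper": -1},
    {"xyz": [0,-0.1,0],"turn": [0,0,0],"gripper": -1},
    {"xyz": [0,-0.1,0],"turn": [0,0,0],"gripper": -1},
    {"xyz": [0,-0.1,0],"turn": [0,0,0],"gripper": -1},
    {"xyz": [0,-0.1,0],"turn": [0,0,0],"gripper": -1},
  ],
)

```text
time_s: 26.85
position: [0.6554, 0.015, 0.2425]
tool_rot: [[0.081, 0.997, -0.0], [0.997, -0.081, 0.0], [0.0, -0.0, -1.0]]
ft_force: [1.5, -0.3, 1.3]
grip_width: 0.0
```

```bash
python3 st.py
```

```text
t 26.85 press mm [186.6  -1.4 242.5] grip 4.7701156490368586e-05 F(press) [ 1.6 -0.2  1.3] q [ -9.  33.  56.  -0.  91. -94.]
tool axes in press
 [[ 0.001  1.    -0.   ]
 [ 1.    -0.001  0.   ]
 [ 0.    -0.    -1.   ]]
```

Contact is light (1.6 N). I'll continue in small steps to the open stop.

Call:
step_arm(
  steps=[
    {"xyz": [0,-0.08,0],"turn": [0,0,0],"gripper": -1},
    {"xyz": [0,-0.08,0],"turn": [0,0,0],"gripper": -1},
    {"xyz": [0,-0.05,0],"turn": [0,0,0],"gripper": -1},
    {"xyz": [0,0,0],"turn": [0,0,0],"gripper": -1},
  ],
)

```text
time_s: 27.18
position: [0.6469, 0.0158, 0.2425]
tool_rot: [[0.081, 0.997, -0.001], [0.997, -0.081, 0.0], [0.0, -0.001, -1.0]]
ft_force: [0.4, 0.8, -1.0]
grip_width: -0.0002
```

Call:
step_arm(
  steps=[
    {"xyz": [0,-0.03,0],"turn": [0,0,0],"gripper": -1},
    {"xyz": [0,-0.03,0],"turn": [0,0,0],"gripper": -1},
    {"xyz": [0,0,0],"turn": [0,0,0],"gripper": -1},
  ],
)

```text
time_s: 27.43
position: [0.6449, 0.0159, 0.2425]
tool_rot: [[0.081, 0.997, -0.001], [0.997, -0.081, 0.0], [0.0, -0.001, -1.0]]
ft_force: [0.1, -0.3, -0.2]
grip_width: 0.0001
```

```bash
python3 st.py
```

```text
t 27.4333 press mm [176.1  -1.4 242.5] grip 8.467177931306398e-05 F(press) [ 0.1 -0.3 -0.2] q [ -9.  32.  58.  -0.  90. -94.]
tool axes in press
 [[ 0.001  1.    -0.001]
 [ 1.    -0.001  0.   ]
 [ 0.    -0.001 -1.   ]]
```

Call:
step_arm(
  steps=[
    {"xyz": [0,-0.04,0],"turn": [0,0,0],"gripper": -1},
    {"xyz": [0,-0.04,0],"turn": [0,0,0],"gripper": -1},
    {"xyz": [0,0,0],"turn": [0,0,0],"gripper": -1},
  ],
)

```text
time_s: 27.68
position: [0.6438, 0.016, 0.2428]
tool_rot: [[0.081, 0.997, 0.006], [0.997, -0.081, -0.0], [0.0, 0.006, -1.0]]
ft_force: [12.5, -0.3, -3.5]
grip_width: 0.0001
```

Call:
step_arm(
  steps=[
    {"xyz": [0,-0.04,0],"turn": [0,0,0],"gripper": -1},
    {"xyz": [0,-0.04,0],"turn": [0,0,0],"gripper": -1},
    {"xyz": [0,0,0],"turn": [0,0,0],"gripper": -1},
  ],
)

```text
time_s: 27.93
position: [0.6429, 0.016, 0.2431]
tool_rot: [[0.081, 0.997, 0.013], [0.997, -0.081, -0.001], [0.0, 0.013, -1.0]]
ft_force: [26.7, -0.1, -7.5]
grip_width: 0.0002
```

```bash
python3 st.py
```

```text
t 27.9333 press mm [174.1  -1.5 243.1] grip 0.00015013156168608918 F(press) [26.7  2.  -7.5] q [ -9.  31.  59.   0.  89. -94.]
tool axes in press
 [[ 0.001  1.     0.013]
 [ 1.    -0.001  0.   ]
 [ 0.     0.013 -1.   ]]
```

At the open stop (force rose to 27 N). I'll back off slowly, rise clear and check.

Call:
step_arm(
  steps=[
    {"xyz": [0,0.1,0],"turn": [0,0,0],"gripper": -1},
    {"xyz": [0,0.2,0],"turn": [0,0,0],"gripper": -1},
    {"xyz": [0,0.4,0],"turn": [0,0,0],"gripper": -1},
    {"xyz": [0,0.4,0],"turn": [0,0,0],"gripper": -1},
    {"xyz": [0,0,-0.8],"turn": [0,0,0],"gripper": -1},
    {"xyz": [0,0,-0.8],"turn": [0,0,0],"gripper": -1},
    {"xyz": [0,0,-0.8],"turn": [0,0,0],"gripper": -1},
    {"xyz": [0,0,0],"turn": [0,0,0],"gripper": -1},
    {"xyz": [0,0,0],"turn": [0,0,0],"gripper": -1},
    {"xyz": [0,0,0],"turn": [0,0,0],"gripper": -1},
  ],
)

```text
time_s: 28.77
position: [0.6823, 0.0128, 0.3376]
tool_rot: [[0.081, 0.997, -0.002], [0.997, -0.081, 0.0], [0.0, -0.002, -1.0]]
ft_force: [0.0, 0.1, -0.1]
grip_width: 0.0
```

```bash
python3 st.py
python3 - <<'E'
from h import *
z=np.load('press.npz');R,t=z['R'],z['t']
snap('wrist','w7');snap('side','s4');im,P=load('w7')
Q=1000*np.concatenate([(P[...,:2]-t)@R,P[...,2:]],-1)
m=(Q[...,2]>215)&(Q[...,2]<275)&(im.max(-1)<80)&(abs(Q[...,1])<30)&(Q[...,0]>100)&(Q[...,0]<212)
L=Q[m];print('ball',len(L),L.min(0),L.max(0))
hs=cv2.cvtColor(im,cv2.COLOR_RGB2HSV);g=(hs[...,0]>40)&(hs[...,0]<80)&(hs[...,1]>100)&(abs(Q[...,0])<50)&(abs(Q[...,1])<80)
print('lid wrist z',np.percentile(Q[g][:,2],[5,50,95]),Q[g].min(0),Q[g].max(0))
for f in('s0','s1','s4'):
  im,P=load(f);Q=1000*np.concatenate([(P[...,:2]-t)@R,P[...,2:]],-1);hs=cv2.cvtColor(im,cv2.COLOR_RGB2HSV)
  g=(hs[...,0]>40)&(hs[...,0]<80)&(hs[...,1]>100)&(abs(Q[...,0])<60)&(Q[...,1]>-240)&(Q[...,1]<90)&(Q[...,2]>50)
  print(f,'lid z',np.percentile(Q[g][:,2],[5,25,50,75,95]).round(1),'y',np.percentile(Q[g][:,1],[1,99]).round(1))
for a,b in(('s0','s4'),):
  d=np.abs(load(a)[0].astype(int)-load(b)[0]).max(-1)>60
  v,u=np.where(d&(np.arange(640)[None]>310));print('diff px right part',len(u),(u.min(),u.max(),v.min(),v.max()) if len(u) else '')
im=cv2.imread('pics/s4.png')
cv2.imwrite('pics/s4c.png',cv2.resize(im[110:250,180:350],None,fx=4,fy=4,interpolation=cv2.INTER_CUBIC))
E
```

```text
t 28.7667 press mm [213.7  -1.4 337.6] grip 3.1578767825715106e-05 F(press) [ 0.   0.2 -0.1] q [ -9.  35.  38.  -0. 107. -94.]
tool axes in press
 [[ 0.001  1.    -0.002]
 [ 1.    -0.001  0.   ]
 [ 0.    -0.002 -1.   ]]
ball 1828 [135.09526573 -15.09175776 240.81868589] [163.8163835   13.43300769 256.65607287]Traceback (most recent call last):
  File "<stdin>", line 8, in <module>
    return _quantile_unchecked(
        a, q, axis, out, overwrite_input, method, keepdims, weights)
    return _ureduce(a,
                    func=_quantile_ureduce_func,
    ...<5 lines>...
                    overwrite_input=overwrite_input,
                    method=method)
    r = func(a, **kwargs)
    result = _quantile(arr,
                       quantiles=q,
    ...<2 lines>...
                       out=out,
                       weights=wgt)
    slices_having_nans = np.isnan(arr[-1, ...])
                                  ~~~^^^^^^^^^
IndexError: index -1 is out of bounds for axis 0 with size 0
```

Run:
```python
from h import *
z=np.load('press.npz');R,t=z['R'],z['t']
for f in('s0','s1','s4'):
  im,P=load(f);Q=1000*np.concatenate([(P[...,:2]-t)@R,P[...,2:]],-1);hs=cv2.cvtColor(im,cv2.COLOR_RGB2HSV)
  g=(hs[...,0]>40)&(hs[...,0]<80)&(hs[...,1]>100)&(abs(Q[...,0])<60)&(Q[...,1]>-240)&(Q[...,1]<90)&(Q[...,2]>50)
  print(f,'lid z',np.percentile(Q[g][:,2],[5,25,50,75,95]).round(1),'y',np.percentile(Q[g][:,1],[1,99]).round(1))
  for n,(a,b) in {'garlic':((300,350),(165,200)),'next':((310,370),(270,320))}.items():
    r=load('s0')[0][b[0]:b[1],a[0]:a[1]].astype(int)-im[b[0]:b[1],a[0]:a[1]];print(n,(abs(r).max(-1)>50).sum())
im=cv2.imread('pics/s4.png')
cv2.imwrite('pics/s4c.png',cv2.resize(im[110:250,180:350],None,fx=4,fy=4,interpolation=cv2.INTER_CUBIC))
```

```text
Traceback (most recent call last):
IndexError: index -1 is out of bounds for axis 0 with size 0
```

Run:
```python
from h import *
z=np.load('press.npz');R,t=z['R'],z['t']
im0=load('s0')[0].astype(int)
for f in('s0','s1','s4'):
  im,P=load(f);im=im.astype(int);Q=1000*np.concatenate([(P[...,:2]-t)@R,P[...,2:]],-1)
  g=(im[...,1]-im[...,0]>25)&(abs(Q[...,0])<80)&(Q[...,1]>-240)&(Q[...,1]<110)
  q=Q[g];print(f,g.sum())
  if len(q):print('lid z',np.percentile(q[:,2],[5,25,50,75,95]).round(1),'x',np.percentile(q[:,0],[1,99]).round(1),'y',np.percentile(q[:,1],[1,99]).round(1))
  for n,(a,b) in {'garlic':((300,350),(165,200)),'next':((310,370),(270,320))}.items():
    print(n,(abs(im-im0)[b[0]:b[1],a[0]:a[1]].max(-1)>50).sum())
im=cv2.imread('pics/s4.png')
cv2.imwrite('pics/s4c.png',cv2.resize(im[110:250,180:350],None,fx=4,fy=4,interpolation=cv2.INTER_CUBIC))
```

```text
s0 697
lid z [64.4 67.2 69.4 71.8 74.5] x [-42.6  41.7] y [-221.8  -94.4]
garlic 0
next 0
s1 564
lid z [64.4 67.3 69.6 71.7 74.7] x [-40.3  42.8] y [-65.6  61.4]
garlic 0
next 0
s4 558
lid z [56.5 59.7 61.7 63.8 67.4] x [-39.5  44.4] y [-63.9  60.5]
garlic 0
next 0
```

View pics/s4c.png

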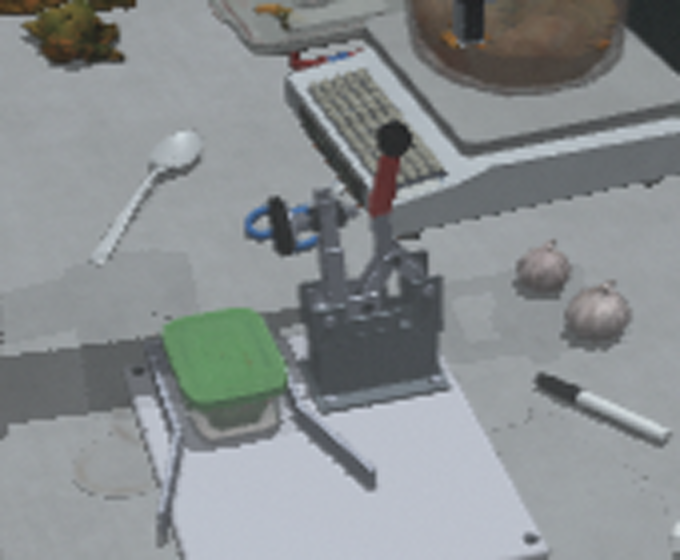

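The press stands open, the tub is at the stop, and its lid is 8 mm lower than before. The garlic and the second tub are unchanged, so I'm handing in.

```bash
python3 -c "
from rig import order
print(order.close_job())"
```

```text
the job is handed in; nothing more can be done
None
```

The job is done and handed in at about 29 s of the 66 s allowed; no verdict was reported.

- **Tub:** I slid it along the lane until it met the back stop, where the force rose to about 8 N.
- **Clamp:** I gripped the knob and swung the handle over. It went past the dead point, the pull reversed, and it seated against its stop. I held it locked for about 3 s.
- **Slip on the way back:** The ball slipped out of the fingers about 30 mm short of fully open. I pushed the handle the rest of the way with closed fingers until it met the open stop, at about 27 N.

**Last checks:**
- The lid sits about 8 mm lower than at the start (median 69.5 to 61.7 mm), which matches a closed tub.
- The tub is still at the stop, within about 1 mm along the lane.
- The knob is back at its starting open position.
- The garlic and the second tub showed no change in the side image, and the robot is clear of everything.
- The final wrist-camera lid check returned no reading, so lid closure rests on the side camera alone.

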